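# Put inspected gearbox parts on their matching stands

## Task

The four gearbox parts on the blue inspection mat have passed. Put each on the stand made for it in the far row: the ring gear down around the low wide plug, the hubbed gear (hub up) down over the tall pin, the ball bearing down over the short pin, and the double-pinion shaft lying across both V-rests of its cradle with the pinions between the rests. Set each part down fully on its seat without dropping or slamming it, and leave the grease tin and the caliper where they are.

Things in the scene. Friction and masses are not known exactly. Their poses are not given: they have to be found in the camera images.
- ring_gear: Steel ring gear with internal teeth, lying flat: outer diameter 100 mm, inner 76 mm, 24 mm high, wall 12 mm, about 0.6 kg. Origin: centre of its underside; z its axis, up. Pinch the wall from above by its upper 15 mm, one finger inside and one outside, so that the inner fingertip stays above the 6 mm high plug of its stand.
- hub_gear: Steel spur gear: toothed disc of 84 mm diameter, 16 mm thick, with a dark ring on its face; on it a round hub of 46 mm diameter standing 28 mm above the disc (44 mm overall); through bore 30 mm; about 0.7 kg. Origin: centre of its underside; z its axis, hub up. Taken by the hub from above.
- bearing: Ball bearing, bright steel rings with black seals: 62 mm outer diameter, 30 mm bore, 16 mm high, about 0.2 kg, lying flat. Origin: centre of its underside; z its axis, up. Taken across its outside.
- pinion_shaft: Steel shaft, 150 mm long along its x axis: the middle 48 mm are plain, 24 mm diameter (grip here, across it); on each side a 42 mm pinion from 24 to 40 mm off the middle, then a 20 mm journal to the end. Both halves alike. Origin: its middle, on its axis, 21 mm above the mat when lying on its pinions, which keep it from rolling. About 0.7 kg.
- ring_stand: Stand for the ring gear: black square foot 112 x 112 x 8 mm; on it a round blue seat of 100 mm diameter, its top 14 mm above the bench; in its middle a low wide metal plug, 56 mm diameter, 6 mm high, edge bevelled. Fixed; origin: centre of its underside on the bench, z up. Home: the ring's underside on the blue seat, around the plug.
- gear_stand: Stand for the hubbed gear: black square foot 100 x 100 x 8 mm; on it a round blue seat of 84 mm diameter, its top 14 mm above the bench; in its middle a tall metal pin, 16 mm diameter, tip 50 mm above the bench, its last 9 mm a cone. Fixed; origin: centre of its underside on the bench, z up. Home: the gear's underside on the blue seat, the pin in its bore.
- bearing_stand: Stand for the bearing: black square foot 80 x 80 x 8 mm; on it a round blue seat of 62 mm diameter, its top 14 mm above the bench; in its middle a short metal pin, 16 mm diameter, tip 30 mm above the bench, its last 8 mm a cone. Fixed; origin: centre of its underside on the bench, z up. Home: the bearing's underside on the blue seat, the pin in its bore.
- shaft_stand: Cradle for the shaft: black foot 144 (along x) x 64 x 8 mm; two blue 90-degree V-rests, 10 mm thick, 57 mm either side of the middle, opening upward, 31 to 55 mm above the bench, mouth 48 mm wide. Fixed; origin: centre of its underside on the bench, z up. Home: journals in both Vs, shaft axis along the cradle's x (either way round), 45 mm above the bench, pinions between the rests (12 mm play).
- grease_tin: Bystander: yellow grease tin with a red lid, 62 mm diameter, 45 mm high, loose, beyond the far row. Origin: centre of its underside.
- caliper: Bystander: steel digital caliper with a black body, 230 mm long along its x axis, up to 75 mm wide over the jaws, 12 mm high, lying loose beyond the far row. Origin: middle of its beam, on the bench.
Mind the look-alikes: they are no part of the job. Leave any yellow look-alike of the ring_gear alone.

How it is judged:
By the outcome, as a careful person would: the job done as asked, in the order asked, and still so for the second after the job is handed in, with the robot touching nothing.
It also fails if it takes over 115 s, if anything falls off the work surface, if the arm or the gripper's body presses on something with over 40 N, if the wrist force passes 120 N, or if a joint passes its speed limit or range.

## Robot

A 6-joint arm with a two-finger parallel gripper is mounted at the origin on the work surface. World frame = base frame: x ahead of the robot, y to its left, z up, the work surface at z = 0. Lengths are in m, angles in rad, forces in N, time in s.
With the tool pointing down it reaches from about 0.425 to 0.95 m from the base axis. Payload 3.5 kg.
Tool frame: the origin (TCP) lies midway between the tips of the shut fingers; the grasp point (between the pads) lies 19 mm behind it; z points along the fingers, y is the line along which they close (so a half turn about z gives the same grasp; the last joint's range is limited). The gripper opens to 85 mm and grips with 20 to 120 N. Pads are 22 mm wide; open, the fingers measure 114 mm over their backs; the gripper's body (76 mm by 85 mm) begins 54 mm behind the grasp point. The pads swing forward as they close: fully open they stand 13 mm farther back than shut.
Start: joints at [1.151, 0.286, 1.577, -0, 1.279, -0.15], TCP at [0.18, 0.651, 0.207] pointing down, gripper open.
Joint ranges: [-2.77, 2.77], [-0.9, 2.22], [0.21, 2.48], [-1.53, 4.67], [0.24, 2.81], [-2.84, 2.84]. Speed limits (rad/s): [2.79, 2.79, 3.14, 3.14, 3.14, 3.14].

## Interface

Orientations are given as a unit quaternion [x, y, z, w].
In Python, from plant import ctrl gives the robot as it stands.
- The arm moves only by the tool send_rows, never from a script. Its argument "series" is a list that holds one entry, the list of rows, each a list of 7 numbers: the shift along the tool's x, y, z in cm, then the turn, a rotation vector about the tool's x, y, z in rad, then the opening, from -1 (shut) to 1 (fully open). In form: [[[x, y, z, rx, ry, rz, jaw], ...]]. A call has 1 to 10 rows; each row shifts and turns the commanded pose from where the row before left it, along the tool's axes as they then stand; what a row does not reach is not made up. A row lasts 1/8 s, in which the tool goes at most 62.5 mm and 10.7 degrees, less where a joint would pass 70% of its speed; a pose out of reach is approached as far as the arm can. A call is refused whole if a number of a shift passes 6.25 or a number of a turn 0.188, either way. A call with a gripper value outside its range is refused whole. The fingers move at their own pace and stop on an object; "force" is the grip in N (left out, the last holds). Time passes only in rows, so rows that do not move let the fingers close. It gives the time, the measured TCP pose, the force, the opening and the grip force at its end, in the units of the state.
- ctrl.get_state(): the state, without advancing time (a new reading comes with each control period).
- ctrl.read_camera(name): name is "scene" or "side" or "wrist"; returns a dict with "img" (420x560x3 uint8, red, green, blue), "fx", "fy", "cx", "cy" (pixels), "k1" (the pictures are not rectified: a ray, as slopes to the right and down, at radius r is drawn at 1 + k1 r^2 times it, then the intrinsics apply), "R" (3x3) and "t" (3): a world point X has camera coordinates R X + t; the wrist camera has in their place "hand_eye" (4x4, takes a point from camera to tool coordinates, whose origin is the TCP and whose axes are the flange's). Camera axes: x right, y down, z forward; pixel columns grow to the right and rows downward; lengths in m; the calibration is good to about 2 mm. A picture is of the moment at which its call begins: read the wrist's pose just before it. There is no depth.
- ctrl.sign_off(): hands the job in; it is judged then, once.
The state is a dict: "time": time; "qpos": joint angles; "dq": joint speeds; "joint_efforts": joint torques, N m; "eef_pos": TCP position; "tcp_rot": TCP orientation; "contact_force": force on the tool from outside, world axes, zero at the start; "wrist_torque": the same for the moment, N m; "opening": opening from 0.0 (shut) to 1.0 (fully open); "finger_force": force on a finger pad.
Only numpy, scipy, OpenCV 4.12 (cv2) and the standard library are available. Lean on these libraries where they do the work, as an engineer would, in place of code of your own. Each camera call takes 0.05 s, during which the arm holds its last target. There are 200 camera calls.

## Working session

There is one attempt and no reset: what is moved stays moved. The work goes in short steps, Python scripts to look and compute and a tool call to move; the robot and the scene stay as the last step left them, time stands still between calls to the robot, and variables do not carry over. Pictures are saved under pics/ and viewed, at most 14 in all, crops included, and the job is handed in when it is done.

Besides the shell and the picture viewer there is one more tool, called after "Call:" by a JSON object that holds its "method" and its "body", one argument or row to a line. send_rows: Moves the arm, as the interface text tells. Its arguments: {"type":"object","properties":{"series":{"type":"array"},"force":{"type":"number"}},"required":["series"]}

```bash
ls; mkdir -p pics; python3 - <<'E'
from plant import ctrl
import cv2
s=ctrl.get_state();print(s)
for n in("scene","side"):
    c=ctrl.read_camera(n);cv2.imwrite(f"pics/{n}0.png",c["img"][:,:,::-1])
    print(n,{k:v for k,v in c.items() if k!="img"})
E
```

```text
pics
{'time': 0.0, 'qpos': array([ 1.15101461e+00,  2.87202152e-01,  1.57817641e+00,  4.79734653e-06,
        1.27861155e+00, -1.49963124e-01]), 'dq': array([ 0.00067852, -0.00108092,  0.00158849,  0.0012324 ,  0.0022867 ,
        0.00063848]), 'joint_efforts': array([-1.53274777e-03, -4.05983377e+01, -2.92624837e+01, -2.10560038e-04,
        5.81082510e-03,  8.96131297e-06]), 'eef_pos': array([0.1795763 , 0.6499304 , 0.20562325]), 'tcp_rot': array([ 1.34501025e-01,  9.90912729e-01, -1.14977303e-03, -3.39088783e-04]), 'contact_force': array([ 0.17823251,  0.04523621, -0.32812761]), 'wrist_torque': array([ 1.79471424e-05, -1.79303590e-02, -1.97162602e-03]), 'finger_force': 0.0, 'opening': 1.003865388602012}
scene {'fx': 416.66255490483667, 'fy': 416.66255490483667, 'cx': 276.58024445555867, 'cy': 208.73624348328275, 'k1': -0.1301647876128415, 'R': array([[-0.17725653,  0.98399794, -0.01811588],
       [ 0.70380931,  0.11387411, -0.70120264],
       [-0.68791902, -0.13704287, -0.71273184]]), 't': array([ 0.11777823, -0.31388201,  1.37141659])}
side {'fx': 482.8361824031116, 'fy': 482.8361824031116, 'cx': 276.27966442554043, 'cy': 204.6441027297949, 'k1': -0.1530963834435331, 'R': array([[ 0.79863293, -0.60178587,  0.0062616 ],
       [-0.40582402, -0.54619569, -0.73278724],
       [ 0.44440107,  0.58268691, -0.68042902]]), 't': array([-0.44121079,  0.23329413,  1.15241936])}
```

View pics/scene0.png

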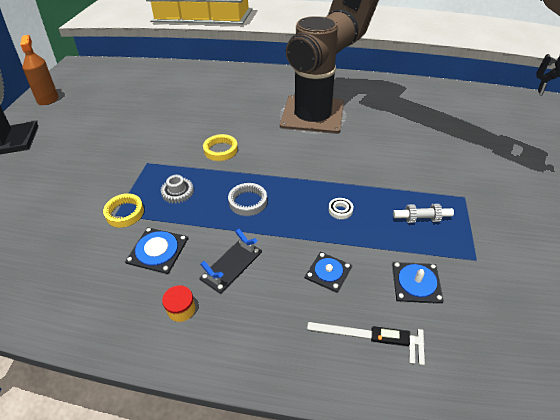

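View pics/side0.png

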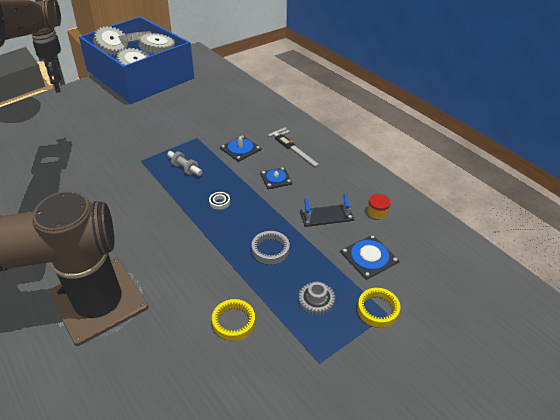

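The scene camera shows the parts on the mat: hub gear (176,188), ring (247,198), bearing (341,208) and shaft (424,213). The stands are ring (157,248), shaft cradle (231,263), bearing (328,269) and gear (417,281). The yellow rings at (220,147) and (123,210) are look-alikes. The side view agrees, with the steel ring at (270,247), hub gear (317,296), bearing (219,201) and shaft (184,163).

```bash
cat > h.py <<'E'
import numpy as np, cv2
from plant import ctrl
from scipy.optimize import minimize
from scipy.spatial.transform import Rotation as Ro
def cam(n):
    if n=="wrist":
        s=ctrl.get_state(); c=ctrl.read_camera(n)
        T=np.eye(4);T[:3,:3]=Ro.from_quat(s["tcp_rot"]).as_matrix();T[:3,3]=s["eef_pos"]
        W=np.linalg.inv(T@c["hand_eye"]); c["R"],c["t"]=W[:3,:3],W[:3,3]
        return c
    return ctrl.read_camera(n)
def proj(c,X):
    p=np.asarray(X)@np.asarray(c["R"]).T+c["t"]; p=p[:,:2]/p[:,2:]
    p=p*(1+c["k1"]*(p**2).sum(1,keepdims=True))
    return p*[c["fx"],c["fy"]]+[c["cx"],c["cy"]]
def back(c,uv,z):
    K=np.array([[c["fx"],0,c["cx"]],[0,c["fy"],c["cy"]],[0,0,1]])
    d=cv2.undistortPoints(np.array([[uv]],float),K,np.array([c["k1"],0,0,0,0]))[0,0]
    R=np.asarray(c["R"]);o=-R.T@c["t"];r=R.T@np.array([d[0],d[1],1]); return (o+r*(z-o[2])/r[2])[:2]
a=np.linspace(0,2*np.pi,48,endpoint=False)
def cyl(r,z0,z1): return np.vstack([np.c_[r*np.cos(a),r*np.sin(a),0*a+z] for z in(z0,z1)])
def xcyl(r,x0,x1): return np.vstack([np.c_[0*a+x,r*np.cos(a),r*np.sin(a)+.021] for x in(x0,x1)])
M=dict(ring=[cyl(.050,0,.024)],hub=[cyl(.042,0,.016),cyl(.023,.016,.044)],bearing=[cyl(.031,0,.016)],
 shaft=[xcyl(.012,-.024,.024),xcyl(.01,-.075,.075),xcyl(.021,.024,.04),xcyl(.021,-.04,-.024)],seat50=[cyl(.05,.008,.014)],seat42=[cyl(.042,.008,.014)],seat31=[cyl(.031,.008,.014)])
S=4
def sil(c,name,x,y,yaw,shape,off):
    m=np.zeros((shape[0]*S,shape[1]*S),np.uint8); R=Ro.from_euler("z",yaw).as_matrix()
    for P in M[name]:
        q=(proj(c,P@R.T+[x,y,0])-off+.5)*S
        cv2.fillConvexPoly(m,cv2.convexHull(np.round(q*16-8).astype(np.int32)),1,shift=4)
    return cv2.resize(m.astype(np.float32),shape[::-1],interpolation=cv2.INTER_AREA)
def fit(obs,name,x0):
    # obs: list of (cam, mask, off)
    f=lambda p:sum(np.abs(sil(c,name,p[0],p[1],p[2]*10 if len(p)>2 else 0,m.shape,o)-m).sum()/m.sum() for c,m,o in obs)
    x0=np.array(x0,float)
    if len(x0)>2:x0[2]/=10
    sx=np.vstack([x0]+[x0+.01*np.eye(len(x0))[i] for i in range(len(x0))])
    r=minimize(f,x0,method="Nelder-Mead",options=dict(initial_simplex=sx,xatol=1e-4,fatol=1e-4))
    p=r.x.copy()
    if len(p)>2:p[2]*=10
    return p,r.fun
def mask(c,uv,h,kind):
    u,v=map(int,uv);u0,v0=max(u-h,0),max(v-h,0);im=c["img"][v0:v+h,u0:u+h]
    H=cv2.cvtColor(im,cv2.COLOR_RGB2HSV).astype(int)
    blue=(H[...,0]>95)&(H[...,0]<125)&(H[...,1]>120)
    m=(blue&(H[...,2]>165)) if kind=="seat" else ~blue
    n,l,st,ce=cv2.connectedComponentsWithStats(m.astype(np.uint8)); k=1+np.argmax(st[1:,4]); m=(l==k).astype(np.uint8)
    cs=cv2.findContours(m,cv2.RETR_EXTERNAL,cv2.CHAIN_APPROX_NONE)[0]
    o=np.zeros_like(m)
    if kind=="seat": cv2.fillConvexPoly(o,cv2.convexHull(np.vstack(cs)),1)
    else: cv2.drawContours(o,cs,-1,1,-1)
    return c,o.astype(np.float32),np.array([u0,v0])
E
cat > m1.py <<'E'
from h import *
A,B=cam("scene"),cam("side")
for nm,kind,ua,ha,ub,hb,z in [("ring","p",(247,198),26,(270,247),24,.012),("hub","p",(177,188),23,(317,296),24,.01),("bearing","p",(341,208),18,(219,201),16,.008),("shaft","p",(424,213),36,(184,163),24,.021),
 ("seat50","seat",(157,248),32,(370,255),30,.014),("seat42","seat",(418,281),30,(240,147),24,.014),("seat31","seat",(328,269),22,(276,176),18,.014)]:
    oa,ob=mask(A,ua,ha,kind),mask(B,ub,hb,kind)
    x0=list(back(A,ua,z))
    if nm=="shaft":
        d=back(A,(453,212),.021)-back(A,(396,215),.021);x0.append(np.arctan2(d[1],d[0]))
    print(nm,*[(np.round(p*1000,1),round(f,3)) for p,f in(fit([oa],nm,x0),fit([ob],nm,x0),fit([oa,ob],nm,x0))],oa[1].sum(),ob[1].sum())
for n,u in [("y1",(220,147)),("y2",(123,210)),("tin",(179,303))]: print(n,back(A,u,.012).round(3))
for n,z,u,w in [("cradle",.045,0,0)]:
    for c,h in((A,(231,262,48,48)),(B,(327,208,40,40))):
        u,v,a1,b1=h;im=c["img"][v-b1:v+b1,u-a1:u+a1];cv2.imwrite(f"pics/cr{c is A:d}.png",cv2.resize(im[:,:,::-1],None,fx=6,fy=6,interpolation=cv2.INTER_CUBIC))
E
python3 m1.py; python3 -c "
import cv2,numpy as np
a=cv2.imread('pics/cr1.png');b=cv2.imread('pics/cr0.png');a=cv2.resize(a,(400,400));b=cv2.resize(b,(400,400));cv2.imwrite('pics/crad.png',np.hstack([a,b]))"
```

```text
ring (array([ 439. , -117.7]), np.float64(0.027)) (array([ 440.9, -120.3]), np.float64(0.031)) (array([ 440.1, -118.9]), np.float64(0.092)) 1070.0 1084.0
hub (array([ 431.8, -314.5]), np.float64(0.054)) (array([ 434. , -316.7]), np.float64(0.061)) (array([ 432.8, -314.9]), np.float64(0.135)) 729.0 979.0
bearing (array([431.1, 122.3]), np.float64(0.047)) (array([433.2, 118.8]), np.float64(0.051)) (array([432.8, 120.8]), np.float64(0.169)) 452.0 331.0
shaft (array([ 319.1,  355. , 1678.9]), np.float64(0.474)) (array([ 429.3,  324.2, 1762.6]), np.float64(0.446)) (array([ 429.4,  323.5, 1769.3]), np.float64(2.055)) 1156.0 711.0
seat50 (array([ 632.4, -294.9]), np.float64(0.036)) (array([ 636.6, -295. ]), np.float64(0.07)) (array([ 633.7, -295. ]), np.float64(0.133)) 1120.0 861.0
seat42 (array([626.5, 305.4]), np.float64(0.048)) (array([631.6, 305.6]), np.float64(0.128)) (array([627.7, 304.8]), np.float64(0.228)) 978.0 298.0
seat31 (array([627.4, 110.3]), np.float64(0.069)) (array([631.9, 108.7]), np.float64(0.142)) (array([630.2, 109.6]), np.float64(0.281)) 521.0 208.0
y1 [ 0.237 -0.248]
y2 [ 0.532 -0.427]
tin [ 0.769 -0.189]
```

View pics/crad.png

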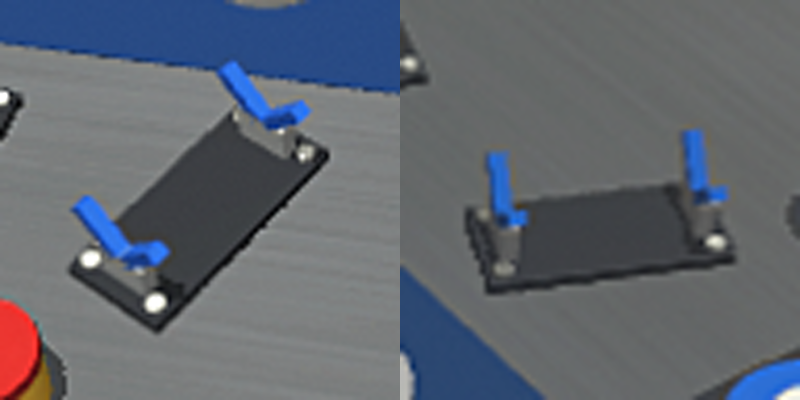

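The cradle crops show the V-rests. In the scene picture their bottoms are near (212,276) and (247,243), and the foot is turned about 45°. I'll move over the ring now and look again from close by.

Call:
{"method": "send_rows", "body": {
  "series": [
    [[0,0,0,0,0,0.1857,1],[0,0,0,0,0,0.1857,1],[0,0,0,0,0,0.1857,1],[0,0,0,0,0,0.1857,1],[0,0,0,0,0,0.1857,1],[0,0,0,0,0,0.1857,1],[0,0,0,0,0,0.1857,1]]
  ]
}}

```text
time: 1.08
eef_pos: [0.1798, 0.6504, 0.2066]
tcp_rot: [0.709, 0.705, -0.0, 0.0]
contact_force: [0.4, 0.9, -0.2]
opening: 1.004
finger_force: 0.0
```

Call:
{"method": "send_rows", "body": {
  "series": [
    [[-5,3.5,0,0,0,0,1],[-5,3.5,0,0,0,0,1],[-5,3.5,0,0,0,0,1],[-5,3.5,0,0,0,0,1],[-5,3.5,0,0,0,0,1],[-5,3.5,0,0,0,0,1],[-5,3.5,0,0,0,0,1],[-5,3.5,0,0,0,0,1],[-5,3.5,0,0,0,0,1]]
  ]
}}

```text
time: 2.2
eef_pos: [0.4962, 0.1992, 0.2071]
tcp_rot: [0.707, 0.707, 0.0, 0.0]
contact_force: [1.0, -0.1, 0.7]
opening: 1.0
finger_force: 0.0
```

Call:
{"method": "send_rows", "body": {
  "series": [
    [[-6,0,-1,0,0,0,1],[-6,0,-1,0,0,0,1],[-6,0,-1,0,0,0,1],[-6,0,-1,0,0,0,1],[-6,0,-1,0,0,0,1],[-2,0,0,0,0,0,1],[0,0,0,0,0,0,1]]
  ]
}}

```text
time: 3.08
eef_pos: [0.4954, -0.1196, 0.2565]
tcp_rot: [0.708, 0.707, 0.0, -0.001]
contact_force: [0.1, 0.1, -0.4]
opening: 1.005
finger_force: 0.0
```

```bash
cat >> h.py <<'E'
def pose():
    s=ctrl.get_state();R=Ro.from_quat(s["tcp_rot"]).as_matrix();return s,R
def go(x,y,z,az=None):
    # total shift in tool cm and turn rz, for target TCP and tool-y azimuth (deg)
    s,R=pose();d=R.T@(np.array([x,y,z])-s["eef_pos"])*100
    A=np.degrees(np.arctan2(R[1,1],R[0,1]))
    print("t",round(s["time"],2),"tcp",s["eef_pos"].round(4),"az",A.round(2),"tilt",np.degrees(R[:2,2]).round(2),"shift cm",d.round(2),"turn",None if az is None else np.radians((A-az+90)%180-90).round(3),"F",s["contact_force"].round(1),"open",round(s["opening"],3),"ff",round(s["finger_force"],1))
E
python3 - <<'E'
from h import *
go(.484,-.119,.1,0)
c=cam("wrist");print(np.array(c["hand_eye"]).round(3),c["fx"],c["k1"])
cv2.imwrite("pics/w1.png",c["img"][:,:,::-1])
for p in [(.440,-.119,.024),(.633,-.295,.014)]: print(proj(c,[p]).round(0))
E
```

```text
t 3.08 tcp [ 0.4954 -0.1196  0.2565] az -0.07 tilt [-0.04  0.06] shift cm [ 0.04 -1.13 15.65] turn -0.001 F [ 0.1  0.1 -0.4] open 1.005 ff 0.0
[[ 0.001 -0.962 -0.272  0.068]
 [ 1.     0.001 -0.    -0.001]
 [ 0.    -0.272  0.962 -0.167]
 [ 0.     0.     0.     1.   ]] 336.16937253605494 -0.041435388174529825
[[237. 171.]]
[[382. 297.]]
```

View pics/w1.png

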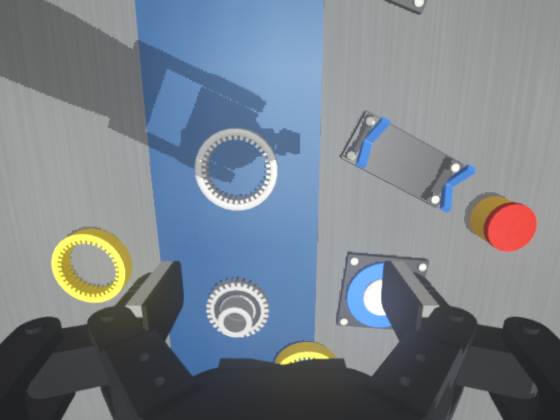

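The wrist view shows the ring centred at (236,169), against (237,171) predicted. The cradle screws are at (372,122), (351,155), (455,168) and (435,200). The ring seat is at about (378,296), partly behind a finger.

```bash
cat > m2.py <<'E'
from h import *
c=cam("wrist")
o=mask(c,(236,169),50,"p");
# shadow-safe part mask: low saturation & bright
im=c["img"][119:219,186:286];H=cv2.cvtColor(im,cv2.COLOR_RGB2HSV)
m=((H[...,1]<70)&(H[...,2]>90)).astype(np.uint8);cs=cv2.findContours(m,cv2.RETR_EXTERNAL,cv2.CHAIN_APPROX_NONE)[0]
k=max(cs,key=cv2.contourArea);z=np.zeros_like(m);cv2.fillConvexPoly(z,cv2.convexHull(k),1)
print("ring",fit([(c,z.astype(np.float32),np.array([186,119]))],"ring",[.44,-.119]))
g=cv2.cvtColor(c["img"],cv2.COLOR_RGB2GRAY)
def blob(u,v):
    w=np.clip(g[v-6:v+7,u-6:u+7].astype(float)-200,0,None);yy,xx=np.mgrid[-6:7,-6:7];return np.array([u+(w*xx).sum()/w.sum(),v+(w*yy).sum()/w.sum()])
P=[back(c,blob(*q),.0095) for q in[(372,122),(351,155),(455,168),(435,200)]]
print(np.round(P,4)); print("cradle",np.mean(P,0).round(4)); d=(P[2]+P[3]-P[0]-P[1]);print(np.degrees(np.arctan2(d[1],d[0])),np.linalg.norm(P[0]-P[1]),np.linalg.norm(P[2]-P[0]))
Q=[back(c,blob(*q),.0095) for q in[(354,262),(422,267),(344,322)]];print("rs",np.round(Q,4),(Q[1]+Q[2])/2)
E
python3 m2.py
```

```text
ring (array([ 0.43899458, -0.11839377]), np.float64(0.014252609573304653))
[[ 0.6037 -0.0617]
 [ 0.582  -0.1053]
 [ 0.7113 -0.1162]
 [ 0.6906 -0.1576]]
cradle [ 0.6469 -0.1102]
-26.28134704924306 0.04868953988433486 0.12053779488966308
rs [[ 0.5913 -0.2433]
 [ 0.6852 -0.2523]
 [ 0.5822 -0.337 ]] [ 0.63371401 -0.29465654]
```

Call:
{"method": "send_rows", "body": {
  "series": [
    [[0.1,-1.25,4,0,0,0,-0.2],[0,0,6,0,0,0,-0.2],[0,0,6,0,0,0,-0.2],[0,0,4,0,0,0,-0.2],[0,0,2,0,0,0,-0.2],[0,0,0,0,0,0,-0.2]]
  ]
}}

```text
time: 3.92
eef_pos: [0.4816, -0.1155, 0.0349]
tcp_rot: [0.706, 0.708, -0.001, -0.003]
contact_force: [-0.2, -0.2, 1.0]
opening: 0.403
finger_force: 0.0
```

```bash
python3 - <<'E'
from h import *
go(.483,-.1185,.0105,0)
c=cam("wrist");cv2.imwrite("pics/w2.png",c["img"][:,:,::-1])
E
```

```text
t 3.92 tcp [ 0.4816 -0.1155  0.0349] az 0.22 tilt [-0.27  0.14] shift cm [-0.31  0.15  2.44] turn 0.004 F [-0.2 -0.2  1. ] open 0.403 ff 0.0
```

View pics/w2.png

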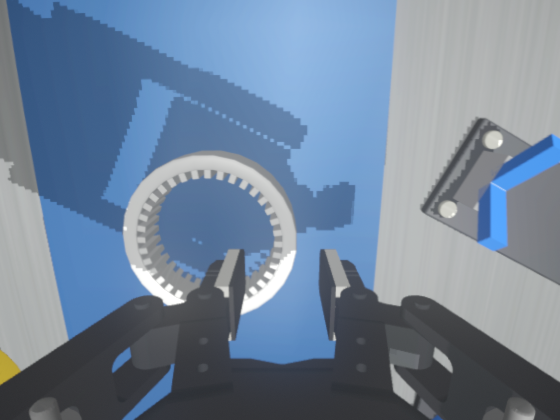

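The wall of the ring at (285,240) lies midway between the fingertips at (235,285) and (332,285). I'll descend and pinch.

Call:
{"method": "send_rows", "body": {
  "series": [
    [[-0.3,0.15,0.8,0,0,0,-0.2],[0,0,0.8,0,0,0,-0.2],[0,0,0.7,0,0,0,-0.2],[0,0,0,0,0,0,-0.2]]
  ]
}}

```text
time: 4.47
eef_pos: [0.4841, -0.1209, 0.0133]
tcp_rot: [0.707, 0.707, -0.0, -0.001]
contact_force: [-0.3, 0.7, -0.4]
opening: 0.398
finger_force: 0.0
```

```bash
python3 - <<'E'
from h import *
go(.483,-.1185,.0105,0)
E
```

```text
t 4.47 tcp [ 0.4841 -0.1209  0.0133] az 0.05 tilt [-0.08  0.04] shift cm [ 0.24 -0.11  0.28] turn 0.001 F [-0.3  0.7 -0.4] open 0.398 ff 0.0
```

Call:
{"method": "send_rows", "body": {
  "series": [
    [[0.2,-0.1,0.25,0,0,0,-0.2],[0,0,0,0,0,0,-0.2],[0,0,0,0,0,0,-1],[0,0,0,0,0,0,-1],[0,0,0,0,0,0,-1],[0,0,0,0,0,0,-1],[0,0,0,0,0,0,-1]]
  ],
  "force": 90
}}

```text
time: 5.35
eef_pos: [0.4837, -0.1191, 0.0115]
tcp_rot: [0.707, 0.708, -0.0, -0.0]
contact_force: [-1.3, 0.7, -0.1]
opening: -0.001
finger_force: 0.0
```

```bash
python3 - <<'E'
from h import *
go(.483,-.1185,.0105,0)
E
```

```text
t 5.35 tcp [ 0.4837 -0.1191  0.0115] az 0.06 tilt [-0. -0.] shift cm [ 0.06 -0.07  0.1 ] turn 0.001 F [-1.3  0.7 -0.1] open -0.001 ff 0.0
```

```bash
python3 - <<'E'
from h import *
c=cam("wrist");cv2.imwrite("pics/w3.png",c["img"][:,:,::-1])
print(proj(c,[c0 for c0 in [ctrl.get_state()["eef_pos"],(.439,-.1185,.024),(.483,-.1185,.024)]]))
E
```

```text
[[283.41137835 245.21167778]
 [193.85843709 253.29970431]
 [282.0656414  253.60107824]]
```

View pics/w3.png

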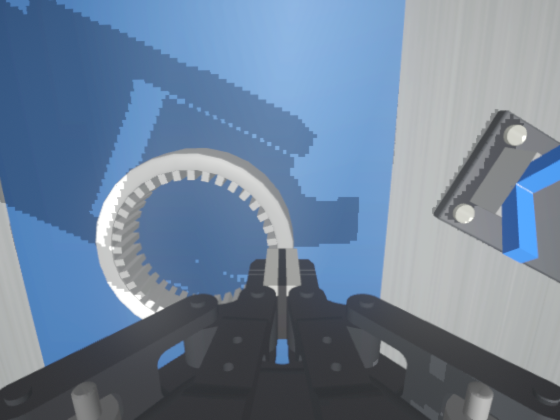

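The fingers read fully shut, yet the ring (outer right edge at (292,240)) still appears under them. I'll check from the outside cameras.

```bash
python3 - <<'E'
from h import *
s=ctrl.get_state();print(s["eef_pos"],s["opening"],s["finger_force"],s["contact_force"])
o=[]
for n,(u,v) in(("scene",(250,190)),("side",(275,240))):
    c=cam(n);print(n,proj(c,[s["eef_pos"],(.439,-.1185,.012)]).round(0))
    o.append(cv2.resize(c["img"][v-60:v+60,u-50:u+50,::-1],(400,480),interpolation=cv2.INTER_CUBIC))
cv2.imwrite("pics/x3.png",np.hstack(o))
E
```

```text
[ 0.4837249  -0.11910124  0.01153054] -0.0022423396273040085 0.0 [-0.1351254  -0.07547607  0.08889419]
scene [[243. 211.]
 [247. 198.]]
side [[283. 240.]
 [269. 247.]]
```

View pics/x3.png

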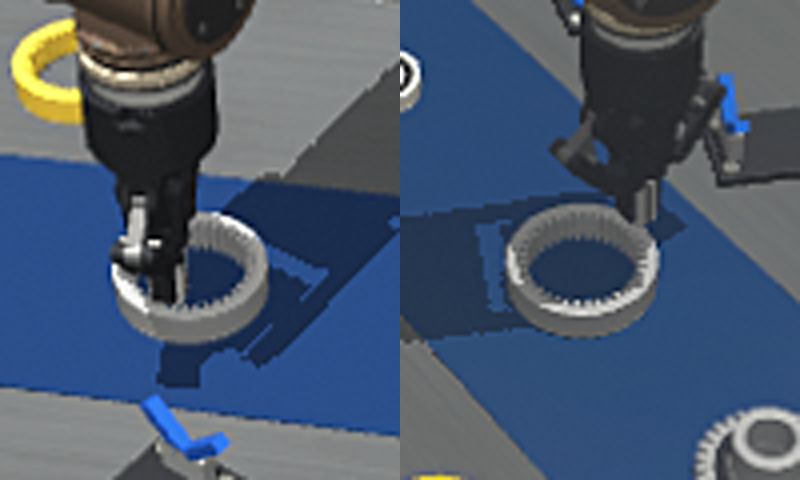

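```bash
python3 - <<'E'
from h import *
s=ctrl.get_state();e=s["eef_pos"]
for n in("scene","side","wrist"):
    c=cam(n)
    for d in(0,.005,.01,.015): print(n,d,proj(c,[e+[0,0,d],e+[0,-.011,d],e+[0,.011,d]]).round(1).tolist())
E
```

```text
scene 0 [[242.6, 210.7], [238.4, 210.2], [246.9, 211.2]]
scene 0.005 [[242.5, 209.3], [238.2, 208.8], [246.8, 209.8]]
scene 0.01 [[242.3, 207.9], [238.1, 207.4], [246.6, 208.4]]
scene 0.015 [[242.2, 206.5], [237.9, 206.0], [246.5, 207.0]]
side 0 [[282.6, 239.6], [285.1, 242.1], [280.1, 237.2]]
side 0.005 [[282.6, 238.4], [285.1, 240.8], [280.1, 236.0]]
side 0.01 [[282.6, 237.1], [285.2, 239.5], [280.1, 234.7]]
side 0.015 [[282.7, 235.8], [285.2, 238.2], [280.1, 233.4]]
wrist 0 [[283.4, 245.2], [283.3, 264.1], [283.5, 225.7]]
wrist 0.005 [[283.4, 248.9], [283.4, 268.2], [283.5, 228.9]]
wrist 0.01 [[283.5, 252.7], [283.4, 272.5], [283.6, 232.2]]
wrist 0.015 [[283.5, 256.8], [283.4, 277.1], [283.6, 235.8]]
```

The tip projects about 13–15 mm higher than the reported TCP in both views (scene (241,205), side (285,235)). So the fingers closed just above the ring. I'll open, go about 10 mm lower and close again, which is safe either way.

Call:
{"method": "send_rows", "body": {
  "series": [
    [[0,0,0,0,0,0,-0.2],[0,0,0,0,0,0,-0.2],[0,0,0.5,0,0,0,-0.2],[0,0,0.4,0,0,0,-0.2],[0,0,0,0,0,0,-0.2],[0,0,0,0,0,0,-0.2]]
  ]
}}

```text
time: 6.4
eef_pos: [0.4837, -0.1191, 0.0024]
tcp_rot: [0.707, 0.707, -0.0, -0.0]
contact_force: [-0.2, 0.1, 0.7]
opening: 0.406
finger_force: 0.0
```

Call:
{"method": "send_rows", "body": {
  "series": [
    [[0,0,0,0,0,0,-1],[0,0,0,0,0,0,-1],[0,0,0,0,0,0,-1],[0,0,0,0,0,0,-1]]
  ],
  "force": 60
}}

```text
time: 6.9
eef_pos: [0.4837, -0.1191, 0.0026]
tcp_rot: [0.707, 0.708, 0.0, 0.0]
contact_force: [-0.1, -0.9, 0.7]
opening: 0.002
finger_force: 0.0
```

```bash
python3 - <<'E'
from h import *
go(.483,-.1185,.0105,0)
o=[]
for n,(u,v) in(("scene",(250,190)),("side",(275,240))):
    c=cam(n)
    o.append(cv2.resize(c["img"][v-60:v+60,u-50:u+50,::-1],(400,480),interpolation=cv2.INTER_CUBIC))
cv2.imwrite("pics/x4.png",np.hstack(o))
E
```

```text
t 6.9 tcp [ 0.4837 -0.1191  0.0026] az 0.06 tilt [ 0. -0.] shift cm [ 0.06 -0.07 -0.79] turn 0.001 F [-0.1 -0.9  0.7] open 0.002 ff 0.0
```

View pics/x4.png

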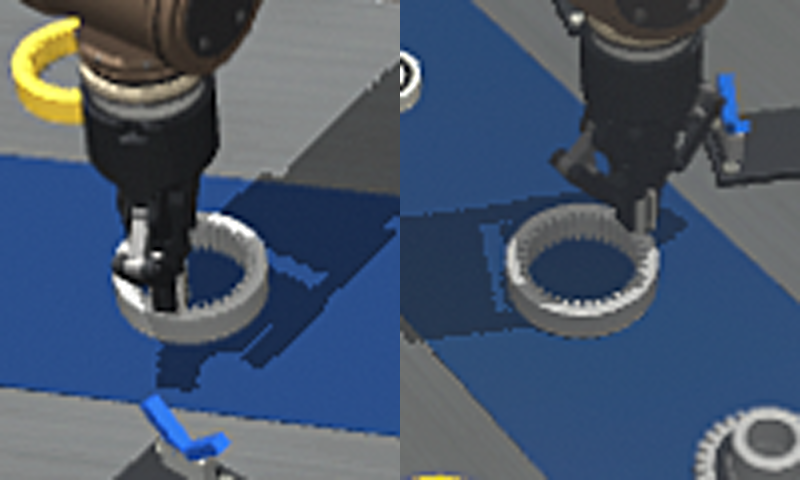

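The tips still end at the ring's top face (scene (242,208), side (285,237)), so the real tips sit about 20 mm behind the reported TCP. I'll go down another 10 mm.

Call:
{"method": "send_rows", "body": {
  "series": [
    [[0,0,0,0,0,0,-0.2],[0,0,0,0,0,0,-0.2],[0,0,0.4,0,0,0,-0.2],[0,0,0.3,0,0,0,-0.2],[0,0,0,0,0,0,-0.2]]
  ]
}}

```text
time: 7.62
eef_pos: [0.4833, -0.1189, -0.005]
tcp_rot: [0.707, 0.707, -0.0, -0.0]
contact_force: [0.1, 0.8, -0.1]
opening: 0.403
finger_force: 0.0
```

Call:
{"method": "send_rows", "body": {
  "series": [
    [[0,0,0,0,0,0,-1],[0,0,0,0,0,0,-1],[0,0,0,0,0,0,-1],[0,0,0,0,0,0,-1]]
  ],
  "force": 60
}}

```text
time: 8.12
eef_pos: [0.4837, -0.119, -0.0043]
tcp_rot: [0.707, 0.707, 0.0, -0.0]
contact_force: [-2.1, 0.5, 2.2]
opening: 0.095
finger_force: 58.2
```

```bash
python3 - <<'E'
from h import *
go(.483,-.1185,.0105,0)
c=cam("wrist");cv2.imwrite("pics/w5.png",c["img"][:,:,::-1])
E
```

```text
t 8.12 tcp [ 0.4837 -0.119  -0.0043] az 0.04 tilt [-0.01  0.02] shift cm [ 0.05 -0.07 -1.48] turn 0.001 F [-2.1  0.5  2.2] open 0.095 ff 58.2
```

The grip now catches at reported z = -4 mm (58 N, only the top edge). I'll reopen and go 6.5 mm lower for a proper bite.

Call:
{"method": "send_rows", "body": {
  "series": [
    [[0,0,0,0,0,0,-0.3],[0,0,0,0,0,0,-0.3],[0,0,0.4,0,0,0,-0.3],[0,0,0.25,0,0,0,-0.3],[0,0,0,0,0,0,-0.3]]
  ]
}}

```text
time: 8.8
eef_pos: [0.4834, -0.119, -0.0114]
tcp_rot: [0.707, 0.707, -0.0, -0.0]
contact_force: [0.2, -0.1, 0.4]
opening: 0.349
finger_force: 0.0
```

Call:
{"method": "send_rows", "body": {
  "series": [
    [[0,0,0,0,0,0,-1],[0,0,0,0,0,0,-1],[0,0,0,0,0,0,-1],[0,0,0,0,0,0,-1]]
  ],
  "force": 90
}}

```text
time: 9.3
eef_pos: [0.484, -0.119, -0.0107]
tcp_rot: [0.707, 0.707, 0.0, 0.0]
contact_force: [0.2, 1.9, 1.9]
opening: 0.091
finger_force: 88.8
```

```bash
python3 - <<'E'
from h import *
go(.483,-.1185,.0105,0)
c=cam("wrist");cv2.imwrite("pics/w6.png",c["img"][:,:,::-1])
E
```

```text
t 9.3 tcp [ 0.484  -0.119  -0.0107] az 0.05 tilt [0.03 0.01] shift cm [ 0.05 -0.1  -2.12] turn 0.001 F [0.2 1.9 1.9] open 0.091 ff 88.8
```

View pics/w6.png

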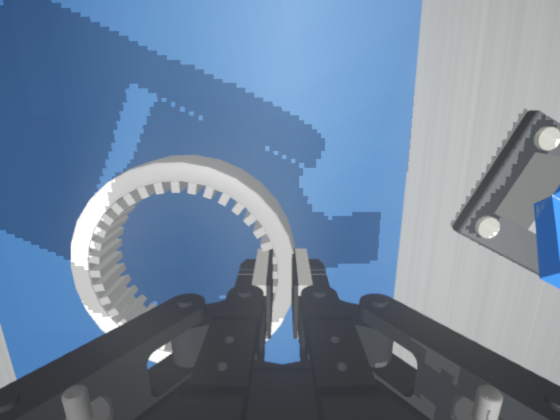

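The fingers pinch the wall at about (283,265) with 89 N. Lifting.

Call:
{"method": "send_rows", "body": {
  "series": [
    [[0,0,-0.5,0,0,0,-1],[0,0,-1.5,0,0,0,-1],[0,0,-3,0,0,0,-1],[0,0,-3,0,0,0,-1],[0,0,0,0,0,0,-1]]
  ]
}}

```text
time: 9.98
eef_pos: [0.4858, -0.1202, 0.0719]
tcp_rot: [0.707, 0.708, 0.001, 0.003]
contact_force: [-0.7, 0.0, -5.5]
opening: 0.094
finger_force: 87.8
```

Call:
{"method": "send_rows", "body": {
  "series": [
    [[-2.0,2.2,0,0,0,0,-1],[-3.5,3.8,0,0,0,0,-1],[-3.5,3.9,0,0,0,0,-1],[-3.5,3.9,0,0,0,0,-1],[-3.2,3.6,0,0,0,0,-1],[-1.9,2.1,0,0,0,0,-1],[0,0,0,0,0,0,-1],[0,0,0,0,0,0,-1],[0,0,0,0,0,0,-1]]
  ]
}}

```text
time: 11.1
eef_pos: [0.6777, -0.2937, 0.0677]
tcp_rot: [0.707, 0.708, -0.0, -0.001]
contact_force: [0.7, 0.6, -6.5]
opening: 0.095
finger_force: 89.8
```

```bash
python3 - <<'E'
from h import *
go(.484+.1947,-.119-.1763,-.0107+.014,0)
o=[]
for n,(u,v) in(("scene",(160,230)),("side",(365,240))):
    c=cam(n)
    o.append(cv2.resize(c["img"][v-60:v+60,u-50:u+50,::-1],(400,480),interpolation=cv2.INTER_CUBIC))
cv2.imwrite("pics/x7.png",np.hstack(o))
E
```

```text
t 11.1 tcp [ 0.6777 -0.2937  0.0677] az 0.09 tilt [-0.13  0.08] shift cm [-0.17  0.11  6.44] turn 0.002 F [ 0.7  0.6 -6.5] open 0.095 ff 89.8
```

View pics/x7.png

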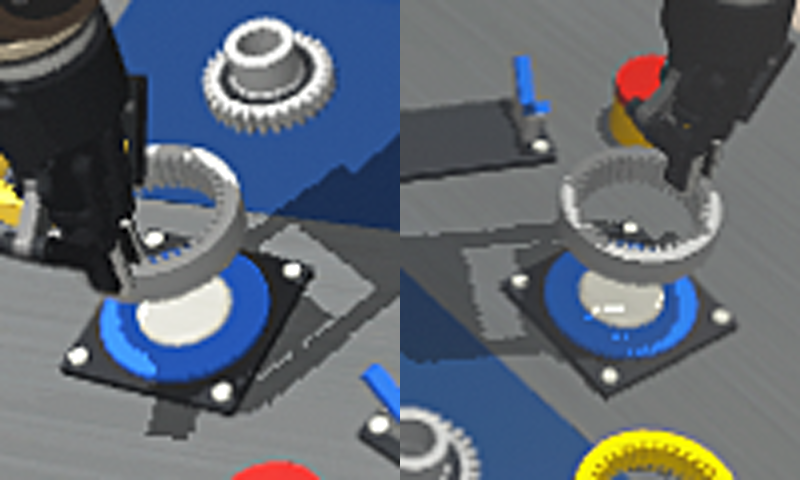

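The ring hangs level and roughly over the plug. I'll lower it.

Call:
{"method": "send_rows", "body": {
  "series": [
    [[-0.15,0.1,1.5,0,0,0,-1],[0,0,2.5,0,0,0,-1],[0,0,1,0,0,0,-1],[0,0,0.5,0,0,0,-1],[0,0,0,0,0,0,-1],[0,0,0,0,0,0,-1]]
  ]
}}

```text
time: 11.95
eef_pos: [0.6806, -0.2968, 0.0151]
tcp_rot: [0.707, 0.707, 0.0, 0.001]
contact_force: [0.3, 0.7, -5.7]
opening: 0.101
finger_force: 89.8
```

```bash
python3 - <<'E'
from h import *
go(.484+.1947,-.119-.1763,-.0107+.014,0)
E
```

```text
t 11.95 tcp [ 0.6806 -0.2968  0.0151] az 0.06 tilt [ 0.09 -0.06] shift cm [ 0.15 -0.2   1.18] turn 0.001 F [ 0.3  0.7 -5.7] open 0.101 ff 89.8
```

Call:
{"method": "send_rows", "body": {
  "series": [
    [[0.1,-0.15,0.4,0,0,0,-1],[0,0,0.3,0,0,0,-1],[0,0,0.2,0,0,0,-1],[0,0,0.1,0,0,0,-1],[0,0,0,0,0,0,-1],[0,0,0,0,0,0,-1]]
  ]
}}

```text
time: 12.7
eef_pos: [0.6784, -0.2954, 0.0042]
tcp_rot: [0.707, 0.707, -0.0, 0.0]
contact_force: [-0.4, 0.8, -5.3]
opening: 0.094
finger_force: 89.9
```

```bash
python3 - <<'E'
from h import *
go(.484+.1947,-.119-.1763,-.0107+.014,0)
E
```

```text
t 12.7 tcp [ 0.6784 -0.2954  0.0042] az 0.06 tilt [ 0. -0.] shift cm [0.01 0.03 0.09] turn 0.001 F [-0.4  0.8 -5.3] open 0.094 ff 89.9
```

Call:
{"method": "send_rows", "body": {
  "series": [
    [[0,0,0.1,0,0,0,-1],[0,0,0,0,0,0,-1]]
  ]
}}

```text
time: 12.95
eef_pos: [0.6786, -0.2955, 0.0034]
tcp_rot: [0.707, 0.707, 0.0, 0.0]
contact_force: [-0.8, 0.4, -3.1]
opening: 0.098
finger_force: 90.2
```

Call:
{"method": "send_rows", "body": {
  "series": [
    [[0,0,0.05,0,0,0,-1],[0,0,0,0,0,0,-1]]
  ]
}}

```text
time: 13.2
eef_pos: [0.6786, -0.2955, 0.0034]
tcp_rot: [0.707, 0.708, 0.0, 0.0]
contact_force: [-2.5, 1.0, -1.1]
opening: 0.095
finger_force: 90.7
```

Call:
{"method": "send_rows", "body": {
  "series": [
    [[0,0,0,0,0,0,-0.4],[0,0,0,0,0,0,-0.3],[0,0,0,0,0,0,-0.3],[0,0,-2,0,0,0,-0.3],[0,0,-4,0,0,0,-0.3],[0,0,-6,0,0,0,-0.3],[0,0,-6,0,0,0,0],[0,0,-5,0,0,0,1]]
  ]
}}

```text
time: 14.2
eef_pos: [0.679, -0.2957, 0.238]
tcp_rot: [0.707, 0.708, 0.001, 0.002]
contact_force: [0.3, 0.2, -1.1]
opening: 0.696
finger_force: 0.0
```

Call:
{"method": "send_rows", "body": {
  "series": [
    [[-0.3,-6,0,0,0,0,1],[-0.3,-6,0,0,0,0,1],[-0.3,-6,0,0,0,0,1],[-0.3,-5,0,0,0,0,1],[0,0,0,0,0,0,1],[0,0,0,0,0,0,1]]
  ]
}}

```text
time: 14.95
eef_pos: [0.4491, -0.3081, 0.2343]
tcp_rot: [0.707, 0.707, 0.0, 0.002]
contact_force: [0.2, 0.9, 0.6]
opening: 0.997
finger_force: 0.0
```

```bash
python3 - <<'E'
from h import *
go(.433,-.315,.2,0)
c=cam("wrist");cv2.imwrite("pics/w8.png",c["img"][:,:,::-1]);print(proj(c,[(.433,-.315,.008),(.433,-.315,.044),(.6337,-.2947,.038)]).round(0).tolist())
A=cam("scene");o=A["img"][195:295,110:210,::-1]
cv2.imwrite("pics/x8.png",np.hstack([c["img"][:,:,::-1],cv2.resize(cv2.resize(o,(240,240),interpolation=cv2.INTER_CUBIC),(240,420))]))
E
```

```text
t 14.95 tcp [ 0.4491 -0.3081  0.2343] az 0.04 tilt [ 0.15 -0.12] shift cm [-0.68 -1.62  3.43] turn 0.001 F [0.2 0.9 0.6] open 0.997 ff 0.0
[[268.0, 178.0], [267.0, 184.0], [450.0, 165.0]]
```

View pics/x8.png

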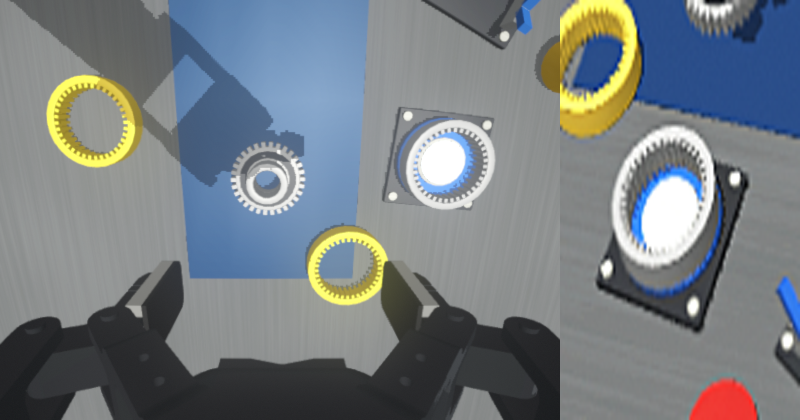

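The ring sits round the plug on its seat (wrist (445,163), scene crop agrees). The hub gear is at (268,178), as predicted. From the open fingertips at (182,262) and (385,262) I work out that the tips sit about 37 mm behind the reported TCP when open, and so about 24 mm behind it when shut.

```bash
cat >> h.py <<'E'
def brightfit(c,name,x0,u,v,h):
    u0,v0=max(u-h,0),max(v-h,0);im=c["img"][v0:v+h,u0:u+h];H=cv2.cvtColor(im,cv2.COLOR_RGB2HSV)
    m=((H[...,1]<70)&(H[...,2]>80)).astype(np.uint8);cs=cv2.findContours(m,cv2.RETR_EXTERNAL,cv2.CHAIN_APPROX_NONE)[0]
    k=max(cs,key=cv2.contourArea);z=np.zeros_like(m)
    if name=="shaft": cv2.drawContours(z,[k],-1,1,-1)
    else: cv2.fillConvexPoly(z,cv2.convexHull(k),1)
    return fit([(c,z.astype(np.float32),np.array([u0,v0]))],name,x0)
E
python3 - <<'E'
from h import *
go(.433,-.315,.1,0)
c=cam("wrist");print(brightfit(c,"hub",[.433,-.315],268,178,44))
go(.433,-.315,.1,0)
E
```

```text
t 15.05 tcp [ 0.4496 -0.3079  0.2336] az 0.11 tilt [ 0.09 -0.07] shift cm [-0.69 -1.68 13.35] turn 0.002 F [ 0.6 -0.4 -0.6] open 1.004 ff 0.0
(array([ 0.43229542, -0.31411794]), np.float64(0.0765351876616478))
t 15.1 tcp [ 0.4496 -0.3077  0.2332] az 0.13 tilt [ 0.05 -0.04] shift cm [-0.71 -1.67 13.32] turn 0.002 F [-0.2 -0.4  0.3] open 0.999 ff 0.0
```

Call:
{"method": "send_rows", "body": {
  "series": [
    [[-0.65,-1.7,3,0,0,0,1],[0,0,6,0,0,0,0.5],[0,0,6,0,0,0,0.5],[0,0,4,0,0,0,0.5],[0,0,0,0,0,0,0.5],[0,0,0,0,0,0,0.5]]
  ]
}}

```text
time: 15.85
eef_pos: [0.433, -0.3152, 0.0442]
tcp_rot: [0.706, 0.708, -0.0, 0.001]
contact_force: [0.3, -0.3, 0.3]
opening: 0.75
finger_force: 0.0
```

```bash
python3 - <<'E'
from h import *
go(.4325,-.3145,-.007,0)
c=cam("wrist");cv2.imwrite("pics/w9.png",c["img"][:,:,::-1])
E
```

```text
t 15.85 tcp [ 0.433  -0.3152  0.0442] az 0.11 tilt [ 0.11 -0.12] shift cm [ 0.08 -0.06  5.12] turn 0.002 F [ 0.3 -0.3  0.3] open 0.75 ff 0.0
```

View pics/w9.png

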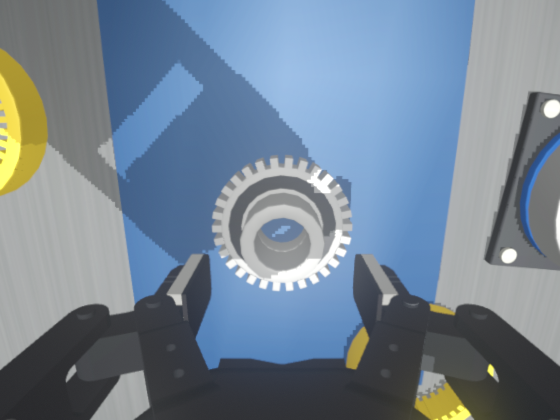

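The hub is centred between the fingers (hub at u = 283, gap 210–355). I'll descend and grip.

Call:
{"method": "send_rows", "body": {
  "series": [
    [[0.05,-0.05,2,0,0,0,0.5],[0,0,1.5,0,0,0,0.5],[0,0,0.8,0,0,0,0.4],[0,0,0.4,0,0,0,0.4],[0,0,0.4,0,0,0,0.4],[0,0,0,0,0,0,0.4]]
  ]
}}

```text
time: 16.65
eef_pos: [0.4309, -0.3136, -0.0085]
tcp_rot: [0.707, 0.707, -0.0, -0.0]
contact_force: [1.1, -0.3, -0.6]
opening: 0.7
finger_force: 0.0
```

Call:
{"method": "send_rows", "body": {
  "series": [
    [[0,0,0,0,0,0,-1],[0,0,0,0,0,0,-1],[0,0,0,0,0,0,-1],[0,0,0,0,0,0,-1]]
  ],
  "force": 70
}}

```text
time: 17.15
eef_pos: [0.4319, -0.3143, -0.0075]
tcp_rot: [0.707, 0.707, 0.0, 0.001]
contact_force: [3.4, 0.4, 5.9]
opening: 0.508
finger_force: 73.5
```

```bash
python3 - <<'E'
from h import *
go(.4325,-.3145,-.007,0)
E
```

```text
t 17.15 tcp [ 0.4319 -0.3143 -0.0075] az 0.05 tilt [ 0.11 -0.08] shift cm [-0.02  0.06 -0.05] turn 0.001 F [3.4 0.4 5.9] open 0.508 ff 73.5
```

Call:
{"method": "send_rows", "body": {
  "series": [
    [[0,0,-0.5,0,0,0,-1],[0,0,-1.5,0,0,0,-1],[0,0,-3,0,0,0,-1],[0,0,-3,0,0,0,-1],[0,0,-2,0,0,0,-1],[0,0,0,0,0,0,-1]]
  ]
}}

```text
time: 17.9
eef_pos: [0.4313, -0.3142, 0.093]
tcp_rot: [0.707, 0.708, -0.0, 0.001]
contact_force: [0.4, 0.1, -6.8]
opening: 0.508
finger_force: 73.0
```

Call:
{"method": "send_rows", "body": {
  "series": [
    [[2.5,1.1,0,0,0,0,-1],[5,2.3,0,0,0,0,-1],[5,2.3,0,0,0,0,-1],[5,2.3,0,0,0,0,-1],[5,2.3,0,0,0,0,-1],[5,2.3,0,0,0,0,-1],[5,2.3,0,0,0,0,-1],[5,2.3,0,0,0,0,-1],[3,1.5,0,0,0,0,-1],[1.5,1,0,0,0,0,-1]]
  ]
}}

```text
time: 19.15
eef_pos: [0.6261, 0.1082, 0.089]
tcp_rot: [0.706, 0.708, -0.002, -0.001]
contact_force: [-0.2, -1.3, -5.9]
opening: 0.51
finger_force: 73.0
```

Call:
{"method": "send_rows", "body": {
  "series": [
    [[0,0,0,0,0,0,-1],[0,0,0,0,0,0,-1],[0,0,0,0,0,0,-1]]
  ]
}}

```text
time: 19.52
eef_pos: [0.6269, 0.1053, 0.0912]
tcp_rot: [0.707, 0.707, -0.0, -0.0]
contact_force: [-0.4, -0.0, -6.9]
opening: 0.511
finger_force: 73.0
```

```bash
python3 - <<'E'
from h import *
go(.6275,.3055,.0065,0)
c=cam("wrist");cv2.imwrite("pics/w10.png",c["img"][:,:,::-1]);print(proj(c,[(.628,.305,.014),(.6287,.110,.014),(.43,.323,.021),(.432,.12,.008)]).round(0).tolist())
E
```

```text
t 19.52 tcp [0.6269 0.1053 0.0912] az -0.02 tilt [-0.06 -0.02] shift cm [20.02  0.06  8.46] turn -0.0 F [-0.4 -0.  -6.9] open 0.511 ff 73.0
[[285.0, -106.0], [285.0, 200.0], [-35.0, -130.0], [33.0, 186.0]]
```

View pics/w10.png

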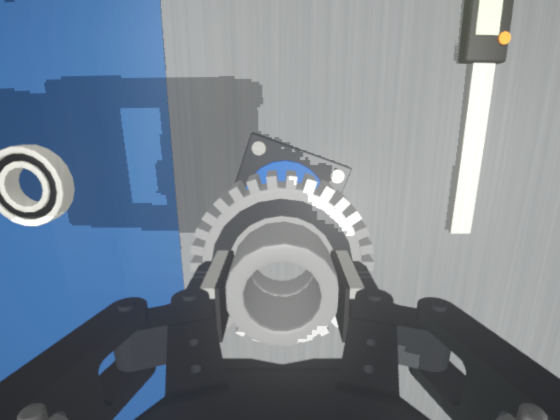

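The wrist view shows the held gear with the bearing stand beyond it. The bearing is at (30,186), as predicted. I'll move closer and measure the gear seat numerically.

Call:
{"method": "send_rows", "body": {
  "series": [
    [[3,0,0,0,0,0,-1],[5,0,0,0,0,0,-1],[3,0,0,0,0,0,-1],[1,0,0,0,0,0,-1],[0,0,0,0,0,0,-1],[0,0,0,0,0,0,-1],[0,0,0,0,0,0,-1]]
  ]
}}

```text
time: 20.45
eef_pos: [0.6275, 0.2253, 0.0915]
tcp_rot: [0.707, 0.707, -0.0, 0.0]
contact_force: [-0.3, 0.5, -7.0]
opening: 0.511
finger_force: 73.0
```

```bash
cat >> h.py <<'E'
def seat(c,name,x0,h):
    u,v=proj(c,[(x0[0],x0[1],.014)])[0];u0,v0=int(max(u-h,0)),int(max(v-h,0));im=c["img"][v0:int(v)+h,u0:int(u)+h];H=cv2.cvtColor(im,cv2.COLOR_RGB2HSV).astype(int)
    # saturated, brighter blue than mat/shadow, plus foot screws
    m=((H[...,0]>95)&(H[...,0]<125)&(H[...,1]>150)).astype(np.uint8)
    cs=cv2.findContours(m,cv2.RETR_EXTERNAL,cv2.CHAIN_APPROX_NONE)[0];k=max(cs,key=cv2.contourArea)
    z=np.zeros_like(m);cv2.fillConvexPoly(z,cv2.convexHull(k),1)
    print("seat px",(round(u),round(v)),"bbox",cv2.boundingRect(k),(u0,v0))
    return fit([(c,z.astype(np.float32),np.array([u0,v0]))],name,x0)
E
python3 - <<'E'
from h import *
go(.6275,.3055,.0065,0)
c=cam("wrist");cv2.imwrite("pics/w11.png",c["img"][:,:,::-1]);print(seat(c,"seat42",[.628,.305],85))
E
```

```text
t 20.45 tcp [0.6275 0.2253 0.0915] az -0.02 tilt [-0.01 -0.02] shift cm [ 8.02 -0.    8.5 ] turn -0.0 F [-0.3  0.5 -7. ] open 0.511 ff 73.0
seat px (284, 96) bbox (24, 76, 56, 70) (198, 10)
(array([0.56675, 0.17625]), np.float64(1.0))
```

```bash
python3 - <<'E'
from h import *
im=cv2.imread("pics/w11.png");H=cv2.cvtColor(im,cv2.COLOR_BGR2HSV)
for v in(40,70,96,120,150):
    print(v,[tuple(int(t) for t in H[v,u]) for u in range(200,375,12)])
E
```

```text
40 [(96, 8, 165), (30, 4, 255), (113, 28, 155), (115, 35, 161), (115, 46, 168), (104, 121, 255), (104, 120, 255), (103, 119, 255), (103, 118, 255), (103, 121, 255), (116, 43, 174), (115, 38, 170), (114, 31, 166), (111, 20, 168), (109, 12, 167)]
70 [(109, 12, 165), (114, 27, 151), (114, 52, 166), (103, 123, 255), (103, 121, 255), (103, 117, 255), (103, 115, 255), (102, 113, 255), (102, 113, 255), (103, 111, 255), (103, 112, 255), (103, 112, 255), (115, 41, 179), (112, 27, 177), (109, 21, 173)]
96 [(111, 29, 125), (113, 67, 114), (107, 150, 213), (107, 149, 216), (107, 148, 220), (103, 116, 255), (116, 24, 212), (113, 9, 253), (102, 108, 255), (102, 108, 255), (103, 108, 255), (102, 109, 255), (115, 43, 185), (112, 32, 183), (112, 22, 175)]
120 [(109, 23, 123), (113, 34, 127), (113, 73, 122), (107, 153, 213), (107, 153, 217), (103, 117, 255), (103, 112, 255), (102, 109, 255), (102, 108, 255), (102, 106, 255), (102, 106, 255), (102, 105, 255), (114, 36, 184), (112, 27, 181), (110, 17, 176)]
150 [(103, 15, 120), (111, 21, 121), (113, 52, 108), (114, 66, 116), (114, 79, 126), (108, 153, 212), (108, 151, 215), (103, 115, 255), (103, 110, 255), (110, 88, 209), (115, 33, 183), (115, 25, 181), (0, 0, 255), (111, 15, 175), (103, 13, 173)]
```

```bash
sed -i 's/(H\[...,1\]>150)).astype/(H[...,1]>85)\&(H[...,2]>150)).astype/' h.py; python3 - <<'E'
from h import *
c=cam("wrist");print(seat(c,"seat42",[.628,.305],85))
go(.6275,.3055,.0065,0)
E
```

```text
seat px (284, 96) bbox (23, 22, 121, 126) (198, 10)
(array([0.62592106, 0.30412871]), np.float64(0.008976146578788757))
t 20.55 tcp [0.6275 0.2257 0.0915] az -0.0 tilt [-0.01 -0.01] shift cm [7.99 0.   8.5 ] turn -0.0 F [-1.   0.3 -6.3] open 0.506 ff 73.1
```

Call:
{"method": "send_rows", "body": {
  "series": [
    [[2.5,-0.05,0,0,0,0,-1],[3.4,-0.05,0,0,0,0,-1],[2,0,1,0,0,0,-1],[0,0,2.3,0,0,0,-1],[0,0,0,0,0,0,-1],[0,0,0,0,0,0,-1],[0,0,0,0,0,0,-1]]
  ]
}}

```text
time: 21.42
eef_pos: [0.6272, 0.305, 0.0594]
tcp_rot: [0.707, 0.707, 0.001, 0.0]
contact_force: [0.4, 0.2, -5.4]
opening: 0.508
finger_force: 72.9
```

```bash
python3 - <<'E'
from h import *
go(.6265,.3045,.0065,0)
E
```

```text
t 21.43 tcp [0.6272 0.305  0.0594] az 0.01 tilt [0.09 0.02] shift cm [-0.05 -0.08  5.29] turn 0.0 F [ 0.4  0.2 -5.4] open 0.508 ff 72.9
```

Call:
{"method": "send_rows", "body": {
  "series": [
    [[-0.05,-0.05,1.5,0,0,0,-1],[0,0,1.5,0,0,0,-1],[0,0,0.8,0,0,0,-1],[0,0,0.5,0,0,0,-1],[0,0,0.3,0,0,0,-1],[0,0,0.2,0,0,0,-1],[0,0,0.1,0,0,0,-1],[0,0,0,0,0,0,-1],[0,0,0,0,0,0,-1]]
  ]
}}

```text
time: 22.55
eef_pos: [0.6259, 0.3051, 0.0098]
tcp_rot: [0.707, 0.707, 0.0, 0.0]
contact_force: [0.5, 0.2, -6.2]
opening: 0.513
finger_force: 73.2
```

Call:
{"method": "send_rows", "body": {
  "series": [
    [[0,0,0.1,0,0,0,-1],[0,0,0,0,0,0,-1],[0,0,0,0,0,0,-1]]
  ]
}}

```text
time: 22.92
eef_pos: [0.6257, 0.305, 0.0085]
tcp_rot: [0.707, 0.707, -0.0, -0.0]
contact_force: [0.2, -0.4, -6.2]
opening: 0.512
finger_force: 73.2
```

Call:
{"method": "send_rows", "body": {
  "series": [
    [[0,0,0.1,0,0,0,-1],[0,0,0,0,0,0,-1],[0,0,0,0,0,0,-1]]
  ]
}}

```text
time: 23.3
eef_pos: [0.6257, 0.3051, 0.0075]
tcp_rot: [0.707, 0.708, -0.0, -0.0]
contact_force: [0.9, 0.3, -6.9]
opening: 0.507
finger_force: 73.2
```

Call:
{"method": "send_rows", "body": {
  "series": [
    [[0,0,0.1,0,0,0,-1],[0,0,0,0,0,0,-1],[0,0,0,0,0,0,-1]]
  ]
}}

```text
time: 23.68
eef_pos: [0.6259, 0.3051, 0.0067]
tcp_rot: [0.707, 0.708, 0.0, 0.0]
contact_force: [-0.2, 0.6, -5.5]
opening: 0.513
finger_force: 73.2
```

Call:
{"method": "send_rows", "body": {
  "series": [
    [[0,0,0.05,0,0,0,-1],[0,0,0,0,0,0,-1]]
  ]
}}

```text
time: 23.92
eef_pos: [0.6259, 0.3052, 0.0066]
tcp_rot: [0.707, 0.708, 0.0, 0.0]
contact_force: [-1.9, 0.7, -2.4]
opening: 0.512
finger_force: 73.7
```

Call:
{"method": "send_rows", "body": {
  "series": [
    [[0,0,0.05,0,0,0,-1],[0,0,0,0,0,0,-1]]
  ]
}}

```text
time: 24.18
eef_pos: [0.6259, 0.3052, 0.0066]
tcp_rot: [0.707, 0.708, 0.0, 0.0]
contact_force: [-4.2, -1.7, 2.4]
opening: 0.508
finger_force: 74.2
```

Call:
{"method": "send_rows", "body": {
  "series": [
    [[0,0,0.05,0,0,0,-1],[0,0,0,0,0,0,-1]]
  ]
}}

```text
time: 24.42
eef_pos: [0.6259, 0.3052, 0.0066]
tcp_rot: [0.707, 0.708, -0.0, 0.0]
contact_force: [-5.9, -1.5, 5.0]
opening: 0.51
finger_force: 74.7
```

Call:
{"method": "send_rows", "body": {
  "series": [
    [[0,0,0,0,0,0,0.4],[0,0,0,0,0,0,0.4],[0,0,0,0,0,0,0.4],[0,0,-2,0,0,0,0.4],[0,0,-4,0,0,0,0.4],[0,0,-6,0,0,0,0.4],[0,0,-6,0,0,0,1],[0,0,-6,0,0,0,1]]
  ]
}}

```text
time: 25.42
eef_pos: [0.6258, 0.3051, 0.249]
tcp_rot: [0.707, 0.708, 0.001, 0.001]
contact_force: [0.9, 0.8, 0.0]
opening: 1.001
finger_force: 0.0
```

Call:
{"method": "send_rows", "body": {
  "series": [
    [[-3.6,-4.6,0,0,0,0,1],[-3.6,-4.6,0,0,0,0,1],[-3.6,-4.6,0,0,0,0,1],[-3.6,-4.6,0,0,0,0,1],[0,0,0,0,0,0,1],[0,0,0,0,0,0,1],[0,0,0,0,0,0,1]]
  ]
}}

```text
time: 26.3
eef_pos: [0.4432, 0.1613, 0.2461]
tcp_rot: [0.707, 0.708, 0.001, 0.001]
contact_force: [0.1, 0.4, -0.2]
opening: 0.998
finger_force: 0.0
```

```bash
python3 - <<'E'
from h import *
go(.432,.121,.2,0)
c=cam("wrist");cv2.imwrite("pics/w12.png",c["img"][:,:,::-1])
q=proj(c,[(.432,.121,.008),(.43,.3235,.021),(.6287,.11,.014)]).round(0).astype(int);print(q.tolist())
print(brightfit(c,"bearing",[.432,.121],*q[0],40))
for y0 in(1.57,1.75):print(brightfit(c,"shaft",[.43,.3235,y0],*q[1],75))
print(seat(c,"seat31",[.6287,.11],45))
A=cam("scene");o=mask(A,(424,213),36,"p")
H=cv2.cvtColor(A["img"],cv2.COLOR_RGB2HSV)[195:232,385:463];m=((H[...,1]<90)&(H[...,2]>110)).astype(np.float32)
print(fit([(A,m,np.array([385,195]))],"shaft",[.43,.3235,1.6]))
E
```

```text
t 26.3 tcp [0.4432 0.1613 0.2461] az 0.09 tilt [0.11 0.02] shift cm [-4.03 -1.13  4.61] turn 0.002 F [ 0.1  0.4 -0.2] open 0.998 ff 0.0
[[273, 203], [270, 22], [430, 213]]
(array([0.42982502, 0.1208849 ]), np.float64(0.039855074137449265))
(array([0.42650454, 0.32580758, 1.78138136]), np.float64(0.07648635655641556))
(array([0.42657516, 0.32570082, 1.77800656]), np.float64(0.07655945420265198))
seat px (430, 213) bbox (20, 22, 50, 49) (385, 167)
(array([0.62862876, 0.10875195]), np.float64(0.026582688093185425))
(array([0.42728251, 0.32756342, 1.78312229]), np.float64(0.1990458071231842))
```

Call:
{"method": "send_rows", "body": {
  "series": [
    [[-4,-1.25,2,0,0,0,1],[0,0,6,0,0,0,1],[0,0,6,0,0,0,1],[0,0,5,0,0,0,1],[0,0,2.5,0,0,0,1],[0,0,0,0,0,0,1],[0,0,0,0,0,0,1]]
  ]
}}

```text
time: 27.28
eef_pos: [0.4309, 0.1211, 0.0311]
tcp_rot: [0.707, 0.708, 0.001, 0.001]
contact_force: [0.9, -0.7, -0.2]
opening: 1.003
finger_force: 0.0
```

```bash
python3 - <<'E'
from h import *
go(.4305,.121,-.025,0)
c=cam("wrist");cv2.imwrite("pics/w13.png",c["img"][:,:,::-1]);q=proj(c,[(.4305,.121,.016)]).round(0).astype(int)[0];print(q)
H=cv2.cvtColor(c["img"],cv2.COLOR_RGB2HSV);
print("col profile sat row",[(u,int(H[q[1]-15,u,1])) for u in range(200,370,6)])
E
```

```text
t 27.27 tcp [0.4309 0.1211 0.0311] az 0.08 tilt [0.1  0.01] shift cm [-0.01 -0.05  5.61] turn 0.001 F [ 0.9 -0.7 -0.2] open 1.003 ff 0.0
[283 235]
col profile sat row [(200, 115), (206, 109), (212, 107), (218, 104), (224, 97), (230, 68), (236, 8), (242, 13), (248, 10), (254, 8), (260, 8), (266, 78), (272, 75), (278, 74), (284, 72), (290, 71), (296, 71), (302, 45), (308, 7), (314, 11), (320, 13), (326, 7), (332, 7), (338, 86), (344, 90), (350, 95), (356, 100), (362, 104), (368, 110)]
```

Call:
{"method": "send_rows", "body": {
  "series": [
    [[0,0,2,0,0,0,1],[0,0,1.6,0,0,0,1],[0,0,1,0,0,0,1],[0,0,0.6,0,0,0,1],[0,0,0.3,0,0,0,1],[0,0,0,0,0,0,1],[0,0,0,0,0,0,1]]
  ]
}}

```text
time: 28.2
eef_pos: [0.4298, 0.1209, -0.0246]
tcp_rot: [0.707, 0.707, 0.0, 0.0]
contact_force: [0.4, -0.4, -0.2]
opening: 1.003
finger_force: 0.0
```

Call:
{"method": "send_rows", "body": {
  "series": [
    [[0,0,0,0,0,0,0.5],[0,0,0,0,0,0,0.2],[0,0,0,0,0,0,0],[0,0,0,0,0,0,0],[0,0,0,0,0,0,0]]
  ],
  "force": 40
}}

```text
time: 28.82
eef_pos: [0.43, 0.1209, -0.0239]
tcp_rot: [0.707, 0.707, 0.0, 0.0]
contact_force: [-2.6, -0.7, 6.8]
opening: 0.707
finger_force: 42.0
```

```bash
python3 - <<'E'
from h import *
go(.4305,.121,-.025,0)
E
```

```text
t 28.82 tcp [ 0.43    0.1209 -0.0239] az 0.06 tilt [ 0.03 -0.  ] shift cm [0.01 0.05 0.11] turn 0.001 F [-2.6 -0.7  6.8] open 0.707 ff 42.0
```

Call:
{"method": "send_rows", "body": {
  "series": [
    [[0,0,-0.5,0,0,0,0],[0,0,-2,0,0,0,0],[0,0,-3,0,0,0,0],[0,0,-2.5,0,0,0,0],[0,0,0,0,0,0,0]]
  ]
}}

```text
time: 29.45
eef_pos: [0.431, 0.121, 0.0567]
tcp_rot: [0.707, 0.708, 0.002, 0.002]
contact_force: [-0.1, 0.6, -1.3]
opening: 0.707
finger_force: 44.0
```

Call:
{"method": "send_rows", "body": {
  "series": [
    [[-0.2,2,0,0,0,0,0],[-0.3,5,0,0,0,0,0],[-0.3,5,0,0,0,0,0],[-0.3,5,0,0,0,0,0],[-0.1,2.8,0,0,0,0,0],[0,0,0,0,0,0,0],[0,0,0,0,0,0,0],[0,0,0,0,0,0,0]]
  ]
}}

```text
time: 30.45
eef_pos: [0.6258, 0.1093, 0.054]
tcp_rot: [0.707, 0.708, -0.001, -0.001]
contact_force: [0.5, -0.7, -1.5]
opening: 0.704
finger_force: 44.1
```

```bash
python3 - <<'E'
from h import *
go(.6285,.1093,-.0101,0)
E
```

```text
t 30.45 tcp [0.6258 0.1093 0.054 ] az 0.08 tilt [-0.13 -0.  ] shift cm [0.   0.29 6.41] turn 0.001 F [ 0.5 -0.7 -1.5] open 0.704 ff 44.1
```

Call:
{"method": "send_rows", "body": {
  "series": [
    [[0,0.2,1.5,0,0,0,0],[0,0,1.5,0,0,0,0],[0,0,0,0,0,0,0],[0,0,0,0,0,0,0],[0,0,0,0,0,0,0]]
  ]
}}

```text
time: 31.08
eef_pos: [0.63, 0.1091, 0.0256]
tcp_rot: [0.707, 0.707, 0.0, 0.0]
contact_force: [0.4, -0.5, -2.0]
opening: 0.7
finger_force: 44.1
```

```bash
python3 - <<'E'
from h import *
go(.6285,.1093,-.0101,0)
E
```

```text
t 31.07 tcp [0.63   0.1091 0.0256] az 0.06 tilt [0.07 0.  ] shift cm [ 0.02 -0.16  3.57] turn 0.001 F [ 0.4 -0.5 -2. ] open 0.7 ff 44.1
```

Call:
{"method": "send_rows", "body": {
  "series": [
    [[0,-0.1,1.2,0,0,0,0],[0,0,0.8,0,0,0,0],[0,0,0.6,0,0,0,0],[0,0,0.4,0,0,0,0],[0,0,0.2,0,0,0,0],[0,0,0.1,0,0,0,0],[0,0,0,0,0,0,0],[0,0,0,0,0,0,0]]
  ]
}}

```text
time: 32.08
eef_pos: [0.6287, 0.1091, -0.0077]
tcp_rot: [0.707, 0.707, 0.0, 0.0]
contact_force: [0.8, -0.4, -1.6]
opening: 0.698
finger_force: 44.1
```

Call:
{"method": "send_rows", "body": {
  "series": [
    [[0,0,0.1,0,0,0,0],[0,0,0,0,0,0,0],[0,0,0,0,0,0,0]]
  ]
}}

```text
time: 32.45
eef_pos: [0.6285, 0.1091, -0.009]
tcp_rot: [0.707, 0.708, 0.0, 0.0]
contact_force: [1.3, 0.3, -2.8]
opening: 0.705
finger_force: 44.1
```

Call:
{"method": "send_rows", "body": {
  "series": [
    [[0,0,0.05,0,0,0,0],[0,0,0,0,0,0,0],[0,0,0,0,0,0,0]]
  ]
}}

```text
time: 32.83
eef_pos: [0.6285, 0.1091, -0.0095]
tcp_rot: [0.707, 0.707, -0.0, 0.0]
contact_force: [0.3, -0.1, -2.0]
opening: 0.702
finger_force: 44.1
```

Call:
{"method": "send_rows", "body": {
  "series": [
    [[0,0,0.05,0,0,0,0],[0,0,0,0,0,0,0],[0,0,0,0,0,0,0]]
  ]
}}

```text
time: 33.2
eef_pos: [0.6286, 0.1091, -0.0098]
tcp_rot: [0.707, 0.708, 0.0, 0.0]
contact_force: [-1.2, -0.7, 0.1]
opening: 0.704
finger_force: 44.3
```

Call:
{"method": "send_rows", "body": {
  "series": [
    [[0,0,0.05,0,0,0,0],[0,0,0,0,0,0,0],[0,0,0,0,0,0,0]]
  ]
}}

```text
time: 33.58
eef_pos: [0.6286, 0.1091, -0.0098]
tcp_rot: [0.707, 0.708, -0.0, 0.0]
contact_force: [-3.6, -0.8, 4.5]
opening: 0.702
finger_force: 44.8
```

Call:
{"method": "send_rows", "body": {
  "series": [
    [[0,0,0.05,0,0,0,0],[0,0,0,0,0,0,0],[0,0,0,0,0,0,0]]
  ]
}}

```text
time: 33.95
eef_pos: [0.6286, 0.1091, -0.0099]
tcp_rot: [0.707, 0.708, -0.0, -0.0]
contact_force: [-5.5, -0.2, 7.9]
opening: 0.706
finger_force: 45.0
```

Call:
{"method": "send_rows", "body": {
  "series": [
    [[0,0,0,0,0,0,0.7],[0,0,0,0,0,0,0.9],[0,0,0,0,0,0,0.9],[0,0,-2,0,0,0,0.9],[0,0,-5,0,0,0,0.9],[0,0,-6,0,0,-0.104,0.9],[0,0,-6,0,0,-0.104,0.9],[0,0,-2,0,0,0,0.3]]
  ]
}}

```text
time: 34.95
eef_pos: [0.6313, 0.1092, 0.2067]
tcp_rot: [0.63, 0.777, 0.004, 0.004]
contact_force: [0.7, -0.5, 0.2]
opening: 0.762
finger_force: 0.0
```

Call:
{"method": "send_rows", "body": {
  "series": [
    [[4.2,-3.2,0,0,0,0,0.3],[4.2,-3.2,0,0,0,0,0.3],[4.2,-3.2,0,0,0,0,0.3],[4.2,-3.2,0,0,0,0,0.3],[4.1,-3.2,0,0,0,0,0.3],[0,0,0,0,0,0,0.3],[0,0,0,0,0,0,0.3],[0,0,0,0,0,0,0.3]]
  ]
}}

```text
time: 35.95
eef_pos: [0.4294, 0.2796, 0.1989]
tcp_rot: [0.63, 0.776, -0.0, 0.0]
contact_force: [-0.5, -0.5, -0.5]
opening: 0.652
finger_force: 0.0
```

```bash
python3 - <<'E'
from h import *
c=cam("wrist");cv2.imwrite("pics/w14.png",c["img"][:,:,::-1])
q=proj(c,[(.427,.326,.021)]).round(0).astype(int);print(q.tolist())
p,f=brightfit(c,"shaft",[.427,.326,1.78],*q[0],100);print(p,f)
go(p[0],p[1],-.0185,np.degrees(p[2])-90)
for n,uv,h in(("seat31",(328,269),0),):
    A=cam("scene");cv2.imwrite("pics/sc14.png",A["img"][:,:,::-1])
E
```

```text
[[290, 136]]
[0.42658792 0.32608747 1.77357047] 0.07578597217798233
t 36.0 tcp [0.4294 0.2795 0.1989] az 11.87 tilt [-0.01 -0.01] shift cm [ 4.62  0.68 21.74] turn 0.004 F [0.6 0.4 0.4] open 0.655 ff 0.0
```

Call:
{"method": "send_rows", "body": {
  "series": [
    [[2.6,0.4,2,0,0,0,0.3],[2,0.3,5,0,0,0,0.3],[0,0,5,0,0,0,0.3],[0,0,3,0,0,0,0.3],[0,0,0,0,0,0,0.3],[0,0,0,0,0,0,0.3],[0,0,0,0,0,0,0.3]]
  ]
}}

```text
time: 36.92
eef_pos: [0.4276, 0.3274, 0.0512]
tcp_rot: [0.63, 0.777, 0.002, 0.001]
contact_force: [-0.1, -0.3, -0.5]
opening: 0.653
finger_force: 0.0
```

```bash
python3 - <<'E'
from h import *
go(.4266,.3261,-.0185,11.7)
c=cam("wrist");cv2.imwrite("pics/w15.png",c["img"][:,:,::-1])
q=proj(c,[(.4266,.3261,.021)]).round(0).astype(int);print(q.tolist())
H=cv2.cvtColor(c["img"],cv2.COLOR_RGB2HSV)
for v in (60,100,140,170,200,230): 
    r=(H[v,200:370,1]<70)&(H[v,200:370,2]>80); i=np.flatnonzero(r); print(v,(200+i.min(),200+i.max()) if len(i) else None)
E
```

```text
t 36.92 tcp [0.4276 0.3274 0.0512] az 11.95 tilt [0.21 0.1 ] shift cm [-0.11 -0.15  6.97] turn 0.004 F [-0.1 -0.3 -0.5] open 0.653 ff 0.0
[[281, 229]]
60 None
100 (np.int64(271), np.int64(291))
140 (np.int64(255), np.int64(300))
170 (np.int64(243), np.int64(320))
200 (np.int64(262), np.int64(301))
230 (np.int64(262), np.int64(300))
```

Call:
{"method": "send_rows", "body": {
  "series": [
    [[-0.1,-0.05,2,0,0,0,0.3],[0,0,2,0,0,0,0.2],[0,0,1.4,0,0,0,0.2],[0,0,0.8,0,0,0,0.2],[0,0,0.4,0,0,0,0.2],[0,0,0.2,0,0,0,0.2],[0,0,0,0,0,0,0.2],[0,0,0,0,0,0,0.2]]
  ]
}}

```text
time: 37.98
eef_pos: [0.4259, 0.3258, -0.0186]
tcp_rot: [0.629, 0.777, 0.0, 0.0]
contact_force: [0.6, -0.9, 0.6]
opening: 0.607
finger_force: 0.0
```

Call:
{"method": "send_rows", "body": {
  "series": [
    [[0,0,0,0,0,0,-0.3],[0,0,0,0,0,0,-1],[0,0,0,0,0,0,-1],[0,0,0,0,0,0,-1],[0,0,0,0,0,0,-1]]
  ],
  "force": 90
}}

```text
time: 38.6
eef_pos: [0.4267, 0.3261, -0.0181]
tcp_rot: [0.629, 0.777, 0.001, 0.001]
contact_force: [1.0, -0.4, 5.5]
opening: 0.249
finger_force: 88.2
```

```bash
python3 - <<'E'
from h import *
go(.4266,.3261,-.0185,11.7)
E
```

```text
t 38.6 tcp [ 0.4267  0.3261 -0.0181] az 11.98 tilt [0.13 0.06] shift cm [ 0.   -0.01  0.04] turn 0.005 F [ 1.  -0.4  5.5] open 0.249 ff 88.2
```

Call:
{"method": "send_rows", "body": {
  "series": [
    [[0,0,-0.5,0,0,0,-1],[0,0,-1.5,0,0,0,-1],[0,0,-3,0,0,0,-1],[0,0,-3,0,0,-0.1,-1],[0,0,-3,0,0,-0.17,-1],[0,0,-1,0,0,-0.18,-1],[0,0,0,0,0,-0.18,-1],[0,0,0,0,0,-0.17,-1],[0,0,0,0,0,-0.1,-1],[0,0,0,0,0,0,-1]]
  ]
}}

```text
time: 39.85
eef_pos: [0.424, 0.325, 0.0999]
tcp_rot: [0.229, 0.973, -0.001, -0.001]
contact_force: [0.5, -1.0, -8.3]
opening: 0.248
finger_force: 88.9
```

```bash
python3 - <<'E'
from h import *
go(.6469,-.1102,.1,63.7)
E
```

```text
t 39.85 tcp [0.424  0.325  0.0999] az 63.48 tilt [-0.18 -0.08] shift cm [-3.938e+01 -2.899e+01 -2.000e-02] turn -0.004 F [ 0.5 -1.  -8.3] open 0.248 ff 88.9
```

Call:
{"method": "send_rows", "body": {
  "series": [
    [[-2.5,-1.8,0,0,0,0,-1],[-4.6,-3.4,0,0,0,0,-1],[-4.6,-3.4,0,0,0,0,-1],[-4.6,-3.4,0,0,0,0,-1],[-4.6,-3.4,0,0,0,0,-1],[-4.6,-3.4,0,0,0,0,-1],[-4.6,-3.4,0,0,0,0,-1],[-4.6,-3.4,0,0,0,0,-1],[-3.2,-2.3,0,0,0,0,-1],[-1.5,-1.1,0,0,0,0,-1]]
  ]
}}

```text
time: 41.1
eef_pos: [0.6491, -0.1115, 0.1001]
tcp_rot: [0.231, 0.973, 0.0, -0.001]
contact_force: [0.1, 1.7, -8.4]
opening: 0.253
finger_force: 89.0
```

Call:
{"method": "send_rows", "body": {
  "series": [
    [[0,0,2,0,0,0,-1],[0,0,2,0,0,0,-1],[0,0,0,0,0,0,-1],[0,0,0,0,0,0,-1],[0,0,0,0,0,0,-1]]
  ]
}}

```text
time: 41.72
eef_pos: [0.65, -0.1092, 0.0622]
tcp_rot: [0.228, 0.974, -0.0, 0.001]
contact_force: [1.0, -0.1, -6.9]
opening: 0.252
finger_force: 89.0
```

```bash
python3 - <<'E'
from h import *
go(.6469,-.1102,.0059,63.7)
o=[]
for n,(u,v) in(("scene",(231,243)),("side",(328,195))):
    c=cam(n)
    o.append(cv2.resize(c["img"][v-60:v+60,u-50:u+50,::-1],(400,480),interpolation=cv2.INTER_CUBIC))
cv2.imwrite("pics/x16.png",np.hstack(o))
E
```

```text
t 41.73 tcp [ 0.65   -0.1092  0.0622] az 63.59 tilt [ 0.12 -0.04] shift cm [ 0.24 -0.23  5.63] turn -0.002 F [ 1.  -0.1 -6.9] open 0.252 ff 89.0
```

View pics/x16.png

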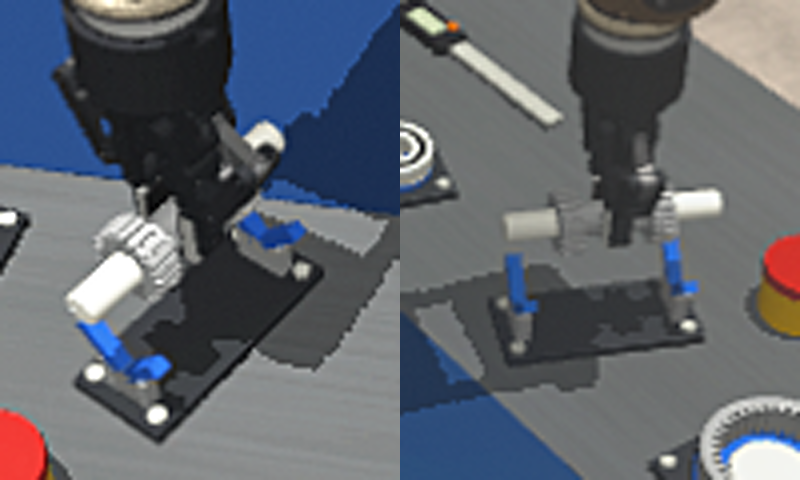

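The shaft hangs parallel to the cradle above both rests. The side view has its ends at u = 304 and 358 and the V bottoms at (309,211) and (349,207). I'll check this against the projected model.

```bash
python3 - <<'E'
from h import *
c=cam("side");A=cam("scene");e=ctrl.get_state()["eef_pos"];t=np.radians(-26.3);d=np.array([np.cos(t),np.sin(t),0])
s=np.array([e[0],e[1],e[2]+.0391]);v=np.array([.6469,-.1102,.032])
for n,k in(("side",c),("scene",A)):
    print(n,"ends",proj(k,[s-.075*d,s+.075*d]).round(1).tolist(),"V",proj(k,[v-.057*d,v+.057*d]).round(1).tolist())
go(.6469,-.1102,.0059,63.7)
E
```

```text
side ends [[302.5, 191.5], [355.7, 185.1]] V [[307.1, 209.8], [346.2, 204.8]]
scene ends [[248.0, 216.3], [200.6, 260.7]] V [[245.1, 240.8], [211.3, 273.8]]
t 41.92 tcp [ 0.6496 -0.1095  0.0619] az 63.55 tilt [ 0.07 -0.03] shift cm [ 0.22 -0.18  5.6 ] turn -0.003 F [ 1.2 -0.5 -8. ] open 0.252 ff 89.0
```

Call:
{"method": "send_rows", "body": {
  "series": [
    [[0.2,-0.2,0.5,0,0,0,-1],[0,0,1.5,0,0,0,-1],[0,0,1,0,0,0,-1],[0,0,0,0,0,0,-1],[0,0,0,0,0,0,-1],[0,0,0,0,0,0,-1]]
  ]
}}

```text
time: 42.68
eef_pos: [0.6471, -0.1106, 0.0318]
tcp_rot: [0.229, 0.973, -0.0, 0.001]
contact_force: [0.6, -0.0, -8.1]
opening: 0.25
finger_force: 89.1
```

```bash
python3 - <<'E'
from h import *
go(.6469,-.1102,.0059,63.7)
E
```

```text
t 42.67 tcp [ 0.6471 -0.1106  0.0318] az 63.55 tilt [ 0.08 -0.03] shift cm [0.04 0.02 2.59] turn -0.003 F [ 0.6 -0.  -8.1] open 0.25 ff 89.1
```

Call:
{"method": "send_rows", "body": {
  "series": [
    [[0,0,0.6,0,0,0,-1],[0,0,0.6,0,0,0,-1],[0,0,0.3,0,0,0,-1],[0,0,0.2,0,0,0,-1],[0,0,0.2,0,0,0,-1],[0,0,0,0,0,0,-1],[0,0,0,0,0,0,-1]]
  ]
}}

```text
time: 43.55
eef_pos: [0.6466, -0.1104, 0.0122]
tcp_rot: [0.229, 0.973, -0.0, 0.0]
contact_force: [-1.6, -0.4, -7.7]
opening: 0.251
finger_force: 89.1
```

Call:
{"method": "send_rows", "body": {
  "series": [
    [[0,0,0.15,0,0,0,-1],[0,0,0.1,0,0,0,-1],[0,0,0,0,0,0,-1],[0,0,0,0,0,0,-1]]
  ]
}}

```text
time: 44.05
eef_pos: [0.6465, -0.1104, 0.0095]
tcp_rot: [0.229, 0.973, -0.0, -0.0]
contact_force: [-0.4, -0.0, -8.0]
opening: 0.254
finger_force: 89.1
```

```bash
python3 - <<'E'
from h import *
go(.6469,-.1102,.0059,63.7)
E
```

```text
t 44.05 tcp [ 0.6465 -0.1104  0.0095] az 63.55 tilt [-0. -0.] shift cm [-0.03  0.03  0.36] turn -0.003 F [-0.4 -0.  -8. ] open 0.254 ff 89.1
```

Call:
{"method": "send_rows", "body": {
  "series": [
    [[0,0,0.15,0,0,0,-1],[0,0,0,0,0,0,-1],[0,0,0,0,0,0,-1]]
  ]
}}

```text
time: 44.42
eef_pos: [0.6465, -0.1104, 0.008]
tcp_rot: [0.229, 0.973, -0.0, -0.0]
contact_force: [0.2, -0.5, -7.7]
opening: 0.25
finger_force: 89.1
```

Call:
{"method": "send_rows", "body": {
  "series": [
    [[0,0,0.1,0,0,0,-1],[0,0,0,0,0,0,-1],[0,0,0,0,0,0,-1]]
  ]
}}

```text
time: 44.8
eef_pos: [0.6468, -0.1103, 0.0073]
tcp_rot: [0.229, 0.973, 0.0, 0.0]
contact_force: [0.8, 0.0, -5.5]
opening: 0.253
finger_force: 89.1
```

Call:
{"method": "send_rows", "body": {
  "series": [
    [[0,0,0.05,0,0,0,-1],[0,0,0,0,0,0,-1],[0,0,0,0,0,0,-1]]
  ]
}}

```text
time: 45.18
eef_pos: [0.6469, -0.1103, 0.0071]
tcp_rot: [0.229, 0.973, 0.0, 0.0]
contact_force: [0.2, 2.0, -3.0]
opening: 0.25
finger_force: 89.3
```

Call:
{"method": "send_rows", "body": {
  "series": [
    [[0,0,0.05,0,0,0,-1],[0,0,0,0,0,0,-1],[0,0,0,0,0,0,-1]]
  ]
}}

```text
time: 45.55
eef_pos: [0.6471, -0.1102, 0.0069]
tcp_rot: [0.229, 0.973, 0.0, 0.001]
contact_force: [-0.6, 4.0, 1.6]
opening: 0.25
finger_force: 89.9
```

Call:
{"method": "send_rows", "body": {
  "series": [
    [[0,0,0.05,0,0,0,-1],[0,0,0,0,0,0,-1],[0,0,0,0,0,0,-1]]
  ]
}}

```text
time: 45.92
eef_pos: [0.6473, -0.1101, 0.0067]
tcp_rot: [0.229, 0.973, 0.0, 0.001]
contact_force: [-0.8, 4.9, 5.2]
opening: 0.246
finger_force: 90.5
```

```bash
python3 - <<'E'
from h import *
go(.6469,-.1102,.0059,63.7); print(ctrl.get_state()["wrist_torque"].round(2))
E
```

```text
t 45.92 tcp [ 0.6473 -0.1101  0.0067] az 63.54 tilt [0.1  0.01] shift cm [ 0.03 -0.03  0.08] turn -0.003 F [-0.8  4.9  5.2] open 0.246 ff 90.5
[ 0.79  0.19 -0.04]
```

Call:
{"method": "send_rows", "body": {
  "series": [
    [[0,0.1,0,0,0,0,-1],[0,0,0,0,0,0,-1],[0,0,0,0,0,0,-1]]
  ]
}}

```text
time: 46.3
eef_pos: [0.6477, -0.1097, 0.0061]
tcp_rot: [0.229, 0.973, -0.0, 0.001]
contact_force: [1.9, 3.9, 3.4]
opening: 0.246
finger_force: 90.4
```

Call:
{"method": "send_rows", "body": {
  "series": [
    [[0,0,0.05,0,0,0,-1],[0,0,0,0,0,0,-1],[0,0,0,0,0,0,-1]]
  ]
}}

```text
time: 46.68
eef_pos: [0.6478, -0.1097, 0.006]
tcp_rot: [0.229, 0.973, 0.0, 0.001]
contact_force: [0.4, 4.3, 4.3]
opening: 0.247
finger_force: 90.7
```

Call:
{"method": "send_rows", "body": {
  "series": [
    [[0,0.05,0,0,0,0,-1],[0,0,0,0,0,0,-1],[0,0,0,0,0,0,-1]]
  ],
  "force": 20
}}

```text
time: 47.05
eef_pos: [0.6479, -0.1093, 0.0057]
tcp_rot: [0.229, 0.973, -0.0, 0.001]
contact_force: [1.5, 3.0, 5.0]
opening: 0.252
finger_force: 90.6
```

Call:
{"method": "send_rows", "body": {
  "series": [
    [[0,0,0,0,0,0,-0.35],[0,0,0,0,0,0,-0.2],[0,0,0,0,0,0,0],[0,0,0,0,0,0,0],[0,0,-1.5,0,0,0,0],[0,0,-3,0,0,0,0],[0,0,-5,0,0,0,0],[0,0,-6,0,0,0,0],[0,0,-6,0,0,0,0]]
  ]
}}

```text
time: 48.18
eef_pos: [0.647, -0.109, 0.2232]
tcp_rot: [0.229, 0.973, -0.0, 0.001]
contact_force: [0.7, -0.4, 0.1]
opening: 0.499
finger_force: 0.0
```

Call:
{"method": "send_rows", "body": {
  "series": [
    [[6,0,0,0,0,0,0],[6,0,0,0,0,0,0],[6,0,0,0,0,0,0],[0,0,0,0,0,0,0],[0,0,0,0,0,0,0],[0,0,0,0,0,0,0]]
  ]
}}

```text
time: 48.92
eef_pos: [0.4875, -0.0296, 0.2212]
tcp_rot: [0.229, 0.973, -0.0, 0.001]
contact_force: [-0.4, 0.3, 0.3]
opening: 0.501
finger_force: 0.0
```

```bash
cat > chk.py <<'E'
from h import *
import h
go(.6469,-.1102,.0059,63.7)
A,B=cam("scene"),cam("side")
cv2.imwrite("pics/fA.png",A["img"][:,:,::-1]);cv2.imwrite("pics/fB.png",B["img"][:,:,::-1])
# render home models at the stands against brightness masks: residual per height
t=np.radians(-26.3)
def score(name,x,y,yaw,z,c,h):
    M0=M[name];M["tmp"]=[P+[0,0,z] for P in M0]
    u,v=proj(c,[(x,y,z+.01)])[0].astype(int);o=np.array([u-h,v-h]);H=cv2.cvtColor(c["img"][v-h:v+h,u-h:u+h],cv2.COLOR_RGB2HSV)
    m=((H[...,1]<70)&(H[...,2]>85)).astype(np.uint8);cs=cv2.findContours(m,cv2.RETR_EXTERNAL,cv2.CHAIN_APPROX_NONE)[0]
    k=max(cs,key=cv2.contourArea);Z=np.zeros_like(m)
    (cv2.drawContours(Z,[k],-1,1,-1) if name=="shaft" else cv2.fillConvexPoly(Z,cv2.convexHull(k),1))
    Z=Z.astype(np.float32)
    p,f=fit([(c,Z,o)],"tmp",[x,y,yaw] if name=="shaft" else [x,y]);return p.round(4),round(f,3)
for name,x,y,yaw,z0,h in(("ring",.6337,-.2947,0,.014,32),("hub",.6262,.3045,0,.014,32),("bearing",.6286,.1091,0,.014,22),("shaft",.647,-.110,t,.024,40)):
    for n,c in(("scene",A),("side",B)): print(name,n,score(name,x,y,yaw,z0,c,h))
for n,c,u in(("tin",A,(179,303)),("cal",A,(390,336))):
    i0=cv2.imread("pics/scene0.png")[:,:,::-1].astype(int);w=np.abs(i0-A["img"].astype(int))[u[1]-18:u[1]+18,u[0]-18:u[0]+18];print(n,"diff",w.mean().round(2),w.max())
E
python3 chk.py
```

```text
t 48.92 tcp [ 0.4875 -0.0296  0.2212] az 63.52 tilt [ 0.12 -0.04] shift cm [-17.81  -0.11  21.57] turn -0.003 F [-0.4  0.3  0.3] open 0.501 ff 0.0
ring scene (array([ 0.6591, -0.2644]), np.float64(0.559))
ring side (array([ 0.587 , -0.3137]), np.float64(0.697))
hub scene (array([0.6547, 0.3063]), np.float64(0.64))
hub side (array([0.5885, 0.1987]), np.float64(0.844))
bearing scene (array([0.6283, 0.1061]), np.float64(0.569))
bearing side (array([0.6065, 0.0568]), np.float64(0.835))
shaft scene (array([ 0.7029, -0.1005, -0.7586]), np.float64(0.816))
shaft side (array([ 0.5888, -0.2137, -0.4822]), np.float64(0.896))
tin diff 4.91 12
cal diff 5.18 13
```

I've used all 14 pictures, so I'll check the seating numerically, by edge matching in both outside views.

```bash
cat > chk2.py <<'E'
from h import *
A,B=cam("scene"),cam("side")
D=[]
for c in(A,B):
    g=cv2.cvtColor(c["img"],cv2.COLOR_RGB2GRAY);D.append(np.minimum(cv2.distanceTransform((cv2.Canny(g,40,110)==0).astype(np.uint8),cv2.DIST_L2,5),4))
from scipy.ndimage import map_coordinates
def outline(c,name,x,y,z,yaw):
    m=np.zeros((1680,2240),np.uint8);R=Ro.from_euler("z",yaw).as_matrix()
    for P in M[name]:
        q=proj(c,P@R.T+[x,y,z])*4;cv2.fillConvexPoly(m,cv2.convexHull(np.round(q).astype(np.int32)),1)
    k=max(cv2.findContours(m,cv2.RETR_EXTERNAL,cv2.CHAIN_APPROX_NONE)[0],key=cv2.contourArea)
    return k[:,0,:]/4
def cost(p,name,yaw,cs=(0,1)):
    s=0
    for i in cs:
        o=outline((A,B)[i],name,*p[:3],yaw+(p[3]*10 if len(p)>3 else 0));s+=map_coordinates(D[i],[o[:,1],o[:,0]],order=1,mode="nearest").mean()
    return s
for name,x,y,yaw,z0 in(("ring",.6337,-.2947,0,.014),("hub",.6262,.3045,0,.014),("bearing",.6286,.1091,0,.014),("shaft",.647,-.110,np.radians(-26.3),.024)):
    x0=np.array([x,y,z0]+([0] if name=="shaft" else []));n=len(x0)
    r=minimize(cost,x0,args=(name,yaw),method="Nelder-Mead",options=dict(initial_simplex=np.vstack([x0]+[x0+.006*np.eye(n)[i] for i in range(n)]),xatol=1e-4,fatol=1e-4))
    print(name,"home",round(cost(x0,name,yaw),2),"fit-home mm",((r.x-x0)*1000).round(1),"cost",round(r.fun,2))
E
python3 chk2.py
```

```text
ring home 1.17 fit-home mm [ 1.7 -1.2 -1.5] cost 0.82
hub home 1.11 fit-home mm [ 1.   0.2 -1.1] cost 0.87
bearing home 0.97 fit-home mm [ 0.3  0.6 -0.2] cost 0.85
shaft home 1.28 fit-home mm [ 0.3 -0.8 -1.2 -0.5] cost 1.2
```

All four parts fit their home poses to within 1–2 mm. The tin and caliper haven't changed in the picture, and the arm is clear of everything. Handing in.

```bash
python3 -c "
from plant import ctrl
print(ctrl.sign_off())"
```

```text
the job is handed in; nothing more can be done
None
```

The job is handed in: ring gear, hubbed gear, bearing and shaft were set on their stands in that order in about 49 s, and camera checks put each within about 2 mm of home (the judge's verdict was not shown).

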